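Load the pottery colour standards into their carrier

ROBOT

A 6-joint arm with a two-finger parallel gripper is mounted at the origin on the work surface. World frame = base frame: x ahead of the robot, y to its left, z up, the work surface at z = 0. Lengths are in m, angles in rad, forces in N, time in s.
With the tool pointing down it reaches from about 0.25 to 0.725 m from the base axis. Payload 4 kg.
Tool frame: the origin (TCP) lies between the finger pads; the fingertips stand 25 mm ahead of it and the grasp point (between the pads) lies 6 mm ahead of it; z points along the fingers, y is the line along which they close (so a half turn about z gives the same grasp; the last joint's range is limited). The gripper opens to 85 mm and grips with 20 to 120 N. Pads are 22 mm wide; open, the fingers measure 114 mm over their backs; the gripper's body (76 mm by 85 mm) begins 54 mm behind the grasp point. The pads swing forward as they close: fully open they stand 13 mm farther back than shut.
Start: joints at [-1.157, 0.241, 0.005, 1.335, 0, 1.571], TCP at [0.201, -0.458, 0.256] pointing down, gripper open.
Joint ranges: [-2.72, 2.72], [-1.05, 1.87], [-1.09, 1.28], [-1.99, 2.15], [-1.42, 1.44], [-3.14, 3.14]. Speed limits (rad/s): [2.79, 2.79, 3.14, 3.14, 3.14, 3.14].

INTERFACE

Orientations are given as a unit quaternion [x, y, z, w].
In Python, from workcell import bot gives the robot as it stands. The module is installed in compiled form; this text tells all that it offers.
- The arm moves only by the shell command python3 -m pendant 'ROWS'. ROWS is JSON, one flat list of numbers, 7 for each row, row after row: the shift along the tool's x, y, z normalised to -1 to 1, where 1 is 0.5 m, then the turn, a rotation vector about the tool's x, y, z normalised to -1 to 1, where 1 is 180 degrees, then the opening, from 0 (shut) to 1 (fully open). In form: [tx, ty, tz, ax, ay, az, fingers, tx, ty, tz, ax, ay, az, fingers, ...]. A call has exactly 10 rows; each row is the pose to reach, as a shift and turn from the pose commanded when the call began, along the tool's axes at that moment, turning the shorter way round; what a row does not reach only later rows make up. A row lasts 1/12 s, in which the tool goes at most 41.7 mm and 7.16 degrees, less where a joint would pass 70% of its speed; a pose out of reach is approached as far as the arm can. A call with a number of a shift or a turn outside -1 to 1 is refused whole. A call with a gripper value outside its range is refused whole. The fingers move at their own pace and stop on an object; the grip force is fixed at half the most. Time passes only in rows, so rows that repeat a pose let the fingers close, or fill a call up. It gives the time, the measured TCP pose, the force, the opening and the grip force at its end, in the units of the state.
- bot.get_obs(): the state, without advancing time (a new reading comes with each control period).
- bot.camera(name): name is "scene" or "top"; returns a dict with "pixels" (480x640x3 uint8, red, green, blue), "mtx" (3x3 intrinsics, pixels), "cam_to_world" (4x4, takes a point from camera to world coordinates). Camera axes: x right, y up, looking along -z (the intrinsics and any distortion apply to the point x, -y, -z); pixel columns grow to the right and rows downward; lengths in m; the calibration is good to about 2 mm. A picture is of the moment at which its call begins. There is no depth.
- bot.job_done(): hands the job in; it is judged then, once.
The state is a dict: "clock": time; "joint_pos": joint angles; "joint_vel": joint speeds; "tau": joint torques, N m; "eef_pos": TCP position; "tool_rot": TCP orientation; "ft_force": force on the tool from outside, world axes, zero at the start; "ft_torque": the same for the moment, N m; "grip_width": finger opening in m; "grasp_force": force on a finger pad.
Only numpy, scipy, OpenCV 4.12 (cv2) and the standard library are available. Lean on these libraries where they do the work, as an engineer would, in place of code of your own. Each camera call takes 0.05 s, during which the arm holds its last target. There are 200 camera calls.

TASK

Get the colour-standard carrier ready for the colorimeter: first draw the red-gripped lock pin out of its bore and park it upright in the yellow side notch. Then set every colour disc lying on the table on the spindle ringed in its own colour, turning it until the key lines up and it drops fully home. Only then press both clear covers down (also over empty spindles) until their detents hold them shut, and leave the sherds, tools and other things on the table where they are.

Things in the scene. Friction and masses are not known exactly. Their poses are not given: they have to be found in the camera images.
- carrier: white base plate fixed to the table, 14 mm thick; origin on its underside, x away from the robot, y along its row of spindles (x=0; y=-105, -37, 37, 105 mm; any colour order), z up. Pin boss at x=-66, y=0: dark steel, 28 mm wide, 40 mm high, bore 11 mm wide, 26 deep, with the pin at the start. Detent posts 46 mm high at x=-68, y=-71 and 71. Covers hinged at x=42. Notch at the -y end.
- notch (a point): middle of the yellow parking notch at its top face, 44 mm above the table, axes as the carrier. Slot 11 mm wide along x between two prongs 10 mm wide, 12 mm thick, with 18 mm free below them; open above and at its -x end (prongs run from x=-27 mm to the end wall at +23 mm).
- pin_grip (a point): lock pin, middle of its round red grip (14 mm across, 32 mm high). Below the grip a steel collar 18 mm across, 4 mm thick, its underside 20 mm below this point; then a shank 8 mm across, 24 mm long. z up, 50 g. In the bore, or parked, the collar lies on the boss or the prongs: parked, this point is 20 mm above the notch's point.
- disc_buff_mid (a point): keyed disc with pale yellow-buff top, its centre half-way up; may be absent. 37 mm high: black holder 48 mm across, 16 high; coloured plate 50 across, 3 thick; round knob 22 across, 18 high. Bore from below 19 mm wide, 16 deep, keyway 9 wide to the rim along +x (white line). z up, 50-100 g. Home: centre 18.5 mm above the spindle's origin; caught on the key: 25.5.
- spindle_buff: spindle of the pale yellow-buff disc: bare post 16 mm across, 15 mm high with a tapered tip; at its foot a brass key 6 mm wide, 7 mm high, reaching 15 mm from the axis along +x; around its foot a flat pale yellow-buff ring 60 mm across with a white line at +x. Origin on its axis at the carrier's top face, 14 mm above the table, z up.
- disc_orange_mid (a point): keyed disc with bright orange top, its centre half-way up; may be absent. 37 mm high: black holder 48 mm across, 16 high; coloured plate 50 across, 3 thick; round knob 22 across, 18 high. Bore from below 19 mm wide, 16 deep, keyway 9 wide to the rim along +x (white line). z up, 50-100 g. Home: centre 18.5 mm above the spindle's origin; caught on the key: 25.5.
- spindle_orange: spindle of the bright orange disc: bare post 16 mm across, 15 mm high with a tapered tip; at its foot a brass key 6 mm wide, 7 mm high, reaching 15 mm from the axis along +x; around its foot a flat bright orange ring 60 mm across with a white line at +x. Origin on its axis at the carrier's top face, 14 mm above the table, z up.
- disc_red_mid (a point): keyed disc with dark brick red top, its centre half-way up; may be absent. 37 mm high: black holder 48 mm across, 16 high; coloured plate 50 across, 3 thick; round knob 22 across, 18 high. Bore from below 19 mm wide, 16 deep, keyway 9 wide to the rim along +x (white line). z up, 50-100 g. Home: centre 18.5 mm above the spindle's origin; caught on the key: 25.5.
- spindle_red: spindle of the dark brick red disc: bare post 16 mm across, 15 mm high with a tapered tip; at its foot a brass key 6 mm wide, 7 mm high, reaching 15 mm from the axis along +x; around its foot a flat dark brick red ring 60 mm across with a white line at +x. Origin on its axis at the carrier's top face, 14 mm above the table, z up.
- disc_grey_mid (a point): keyed disc with dark grey top, its centre half-way up; may be absent. 37 mm high: black holder 48 mm across, 16 high; coloured plate 50 across, 3 thick; round knob 22 across, 18 high. Bore from below 19 mm wide, 16 deep, keyway 9 wide to the rim along +x (white line). z up, 50-100 g. Home: centre 18.5 mm above the spindle's origin; caught on the key: 25.5.
- spindle_grey: spindle of the dark grey disc: bare post 16 mm across, 15 mm high with a tapered tip; at its foot a brass key 6 mm wide, 7 mm high, reaching 15 mm from the axis along +x; around its foot a flat dark grey ring 60 mm across with a white line at +x. Origin on its axis at the carrier's top face, 14 mm above the table, z up.
- cover_left (a joint): left (y=+71 mm on the carrier) clear cover, blue frame. 0 shut, 1.57 upright, to 1.95. Swings up and away from the robot about its hinge line. A weak spring (1 N at the front) lifts it again unless the detent has clicked: about 7 N down at the press point, over its last 8 mm. It cannot shut while the pin stands in the bore or over a disc that is not home.
- cover_left_press (a point): point on the outer face of the left cover's top (88 x 138 mm, 4 mm thick), mid-width, 16 mm from its front edge; z axis = outward normal. Shut, that face is level, 58 mm above the table, and the point lies 72 mm in front (-x) of the hinge line and 40 mm above it. Turns with the cover.
- cover_left_hinge (a point): middle of the left cover's hinge line, fixed on the carrier, 18 mm above the table; axes as the carrier, the hinge line along y
- cover_right (a joint): right (y=-71 mm on the carrier) clear cover, blue frame. 0 shut, 1.57 upright, to 1.95. Swings up and away from the robot about its hinge line. A weak spring (1 N at the front) lifts it again unless the detent has clicked: about 7 N down at the press point, over its last 8 mm. It cannot shut while the pin stands in the bore or over a disc that is not home.
- cover_right_press (a point): point on the outer face of the right cover's top (88 x 138 mm, 4 mm thick), mid-width, 16 mm from its front edge; z axis = outward normal. Shut, that face is level, 58 mm above the table, and the point lies 72 mm in front (-x) of the hinge line and 40 mm above it. Turns with the cover.
- cover_right_hinge (a point): middle of the right cover's hinge line, fixed on the carrier, 18 mm above the table; axes as the carrier, the hinge line along y
- sherd_a: small terracotta sherd, 34 x 26 x 8 mm; bystander, not to be moved; origin at the centre of its underside
- sherd_b: terracotta sherd, 45 x 35 x 8 mm; bystander, not to be moved; origin at the centre of its underside
- clay_bowl: terracotta bowl, 110 mm across, 60 mm high; bystander, not to be moved; origin at the centre of its underside
- stick_cup: amber cup, 70 mm across, 80 mm high; bystander, not to be moved; origin at the centre of its underside
- caliper: steel caliper lying flat, 150 mm long, 10 mm thick; bystander, not to be moved; origin at the centre of its underside
- marker: red marker with black cap lying flat, about 123 mm long, 12 mm thick; bystander, not to be moved; origin at the centre of its underside
- tape_roll: brown tape roll lying flat, 80 mm across, 20 mm high; bystander, not to be moved; origin at the centre of its underside

How it is judged:
By the outcome, as a careful person would: the job done as asked, in the order asked, and still so for the second after the job is handed in, with the robot touching nothing.
Of disc_buff, disc_orange, disc_red, disc_grey only 3 to 4 are there at a start; the rules pass over those that are not, and their reading is None.
At some moment in a run one of disc_buff, disc_orange, disc_red, disc_grey may be knocked a few centimetres aside while the robot is not near it.
It also fails if it takes over 200 s, if anything falls off the work surface, if the arm or the gripper's body presses on something with over 40 N, if the wrist force passes 120 N, or if a joint passes its speed limit or range.

## Working session

There is one attempt and no reset: what is moved stays moved. The work goes in short steps, Python scripts to look and compute and a shell command to move; the robot and the scene stay as the last step left them, time stands still between calls to the robot, and variables do not carry over. Pictures are saved under pics/ and viewed, at most 14 in all, crops included, and the job is handed in when it is done.

```bash
mkdir -p pics; cat > h.py <<'E'
import numpy as np, cv2
from workcell import bot
from scipy.spatial.transform import Rotation as R
def snap(name,fn,crop=None,s=1):
    c=bot.camera(name); np.savez('pics/'+fn+'.npz',**c)
    im=c['pixels'][:,:,::-1]
    if crop: x0,y0,x1,y1=crop; im=im[y0:y1,x0:x1]
    im=cv2.resize(im,None,fx=s,fy=s,interpolation=cv2.INTER_CUBIC)
    cv2.imwrite('pics/'+fn+'.png',im); return c
def load(fn): return dict(np.load('pics/'+fn+'.npz'))
def ray(c,u,v):
    K=c['mtx'];T=c['cam_to_world']
    d=np.array([(u-K[0,2])/K[0,0],-(v-K[1,2])/K[1,1],-1.])
    return T[:3,3],T[:3,:3]@d
def at(c,u,v,z):
    o,d=ray(c,u,v); return o+d*(z-o[2])/d[2]
def proj(c,p):
    T=c['cam_to_world'];q=T[:3,:3].T@(np.array(p)-T[:3,3]);K=c['mtx']
    return K[0,2]+K[0,0]*q[0]/-q[2],K[1,2]+K[1,1]*q[1]/q[2]
def rel(target,Rt=None):
    """tool-frame normalised shift from the current measured pose"""
    o=bot.get_obs();Q=R.from_quat(o['tool_rot'])
    s=Q.inv().apply(np.array(target)-o['eef_pos'])/0.5
    return s.round(4)
E
python3 - <<'E'
from h import *
for n in('scene','top'):
    c=snap(n,n+'0'); print(c.keys(),c['mtx'],c['cam_to_world'].round(3))
o=bot.get_obs();print(o);print(R.from_quat(o['tool_rot']).as_matrix().round(3))
E
```

```text
dict_keys(['pixels', 'mtx', 'cam_to_world']) [[512.7495202    0.         323.12761638]
 [  0.         512.7495202  244.17804871]
 [  0.           0.           1.        ]] [[ 0.535 -0.52   0.666  1.318]
 [ 0.845  0.307 -0.438 -0.477]
 [ 0.023  0.797  0.603  0.756]
 [ 0.     0.     0.     1.   ]]
dict_keys(['pixels', 'mtx', 'cam_to_world']) [[466.81164524   0.         314.29254013]
 [  0.         466.81164524 236.02572462]
 [  0.           0.           1.        ]] [[-0.005  0.997 -0.083  0.459]
 [-1.    -0.006 -0.008  0.014]
 [-0.009  0.083  0.997  1.269]
 [ 0.     0.     0.     1.   ]]
{'clock': 0.1, 'joint_pos': array([-1.15699228e+00,  2.41328957e-01,  3.85886983e-03,  1.33518267e+00,
       -1.79595781e-05,  1.57082962e+00]), 'joint_vel': array([-0.00048218, -0.00238005,  0.00444315, -0.00174538, -0.00157955,
       -0.00194383]), 'tau': array([-3.59461819e-04, -3.73137224e+01,  2.53010792e+01,  1.08569718e-02,
       -1.31687175e-04, -1.28289076e-05]), 'eef_pos': array([ 0.20083705, -0.45733192,  0.25550623]), 'tool_rot': array([ 9.78675020e-01,  2.05412618e-01, -1.99485566e-04, -9.06569744e-04]), 'ft_force': array([0.14953889, 0.28988214, 0.33996726]), 'ft_torque': array([-0.03680073,  0.04222327,  0.00576049]), 'grasp_force': 0.0, 'grip_width': 0.08539057313415019}
[[ 0.916  0.402 -0.001]
 [ 0.402 -0.916  0.002]
 [-0.    -0.002 -1.   ]]
```

View pics/top0.png

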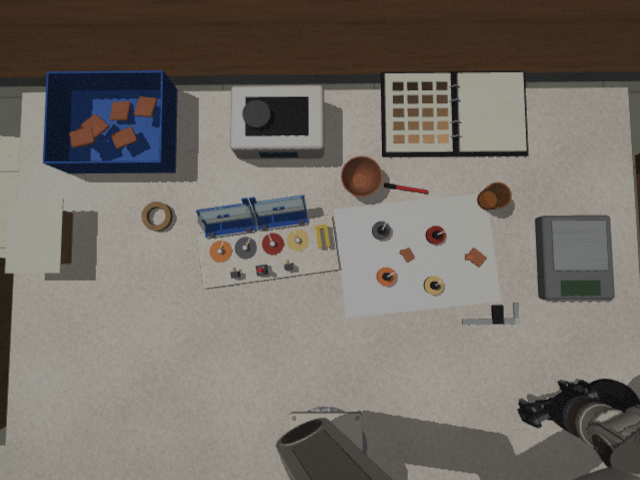

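View pics/scene0.png

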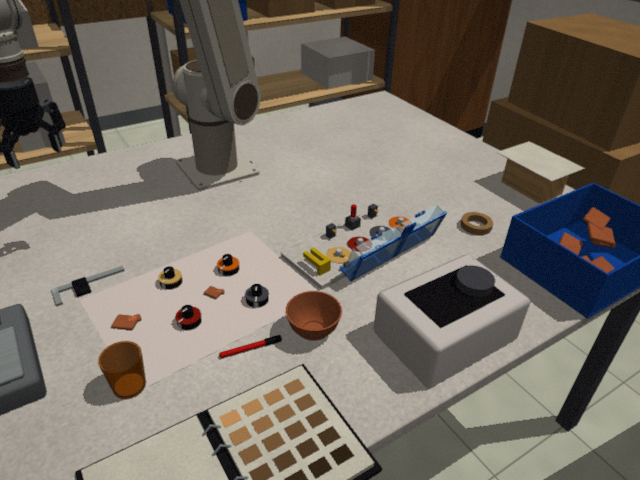

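The top view shows the carrier around (268,250), with orange, grey, red and buff spindles from left to right. The four discs are grey (382,230), red (435,235), orange (387,277) and buff (434,286). I'll enlarge both areas.

```bash
python3 - <<'E'
from h import *
c=load('top0');im=c['pixels'][:,:,::-1]
cv2.imwrite('pics/a.png',cv2.resize(im[190:295,190:350],None,fx=5,fy=5,interpolation=cv2.INTER_CUBIC))
cv2.imwrite('pics/b.png',cv2.resize(im[205:305,350:500],None,fx=5.3333,fy=5.3333,interpolation=cv2.INTER_CUBIC))
E
```

```text
(no output)
```

View pics/a.png

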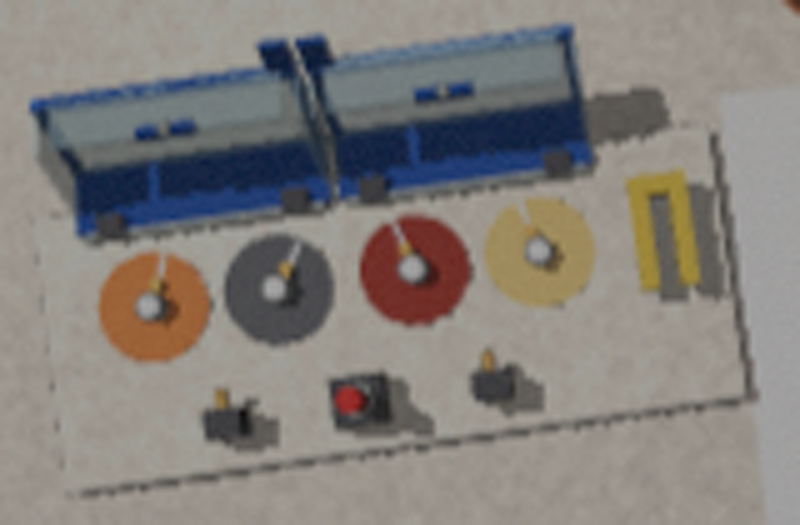

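View pics/b.png

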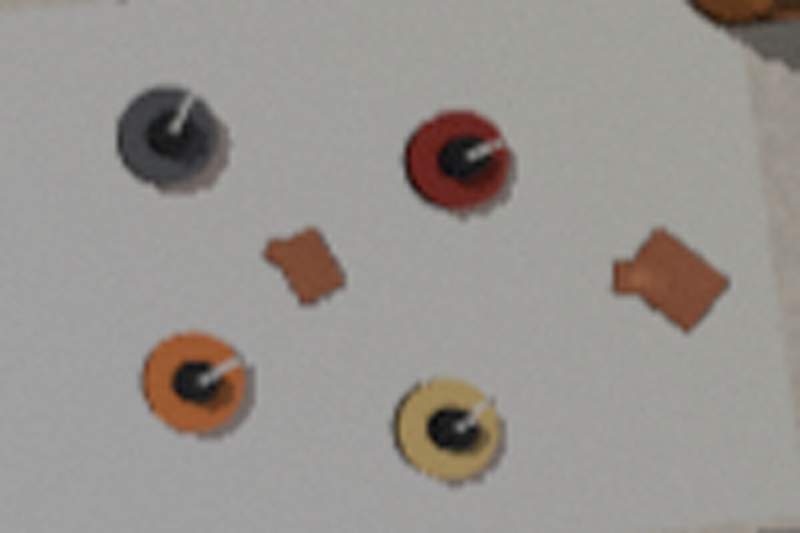

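The carrier crop shows ring centres at orange (155,307), grey (279,289), red (415,270) and buff (540,252). The pin is at (350,400) and the notch at (660,230). The disc crop shows grey (166,138), red (459,160), orange (195,383) and buff (448,430), each with a white key line. Both covers are standing open.

```bash
cat >> h.py <<'E'
def hull(c,name,box):
    """hull of coloured pixels in box (x0,y0,x1,y1) -> ellipse centre, pixels"""
    x0,y0,x1,y1=box;im=c['pixels'][y0:y1,x0:x1];im=cv2.resize(im,None,fx=4,fy=4,interpolation=cv2.INTER_CUBIC)
    h=cv2.cvtColor(im,cv2.COLOR_RGB2HSV).astype(int);H,S,V=h[...,0],h[...,1],h[...,2]
    m={'orange':(S>130)&(H>6)&(H<18)&(V>110),'red':(S>130)&((H<6)|(H>172))&(V>60),'buff':(S>75)&(H>17)&(H<32)&(V>110),'grey':(S<60)&(V<115)&(V>55)}[name]
    m=cv2.morphologyEx(m.astype(np.uint8),cv2.MORPH_OPEN,np.ones((5,5)))
    k=max(cv2.findContours(m,0,1)[0],key=cv2.contourArea);k=cv2.convexHull(k)
    e=cv2.fitEllipse(k);return ((e[0][0]+.5)/4-.5+x0,(e[0][1]+.5)/4-.5+y0),(round(e[1][0]/4,1),round(e[1][1]/4,1))
E
python3 - <<'E'
from h import *
t=load('top0');s=load('scene0')
A=lambda p:(190-.5+(p[0]+.5)/5,190-.5+(p[1]+.5)/5); B=lambda p:(350-.5+(p[0]+.5)/5.3333,205-.5+(p[1]+.5)/5.3333)
ring=dict(orange=((155,307),(163,256)),grey=((279,289),(298,243)),red=((415,270),(399,223)),buff=((540,252),(519,206)))
disc=dict(orange=((195,383),(239,360)),grey=((166,138),(191,92)),red=((459,160),(507,142)),buff=((448,430),(490,402)))
for nm,d,z,f in(('ring',ring,.014,A),('disc',disc,.019,B)):
  for k,(a,b) in d.items():
    p=at(t,*f(a),z);q=at(t,*f(b),z);u,v=map(int,f(a));
    out=[nm,k,p.round(4)[:2],'line deg',np.degrees(np.arctan2(*(q-p)[1::-1])).round(1),'r',np.hypot(*(q-p)[:2]).round(4)]
    try:
        e,ax=hull(t,k,(u-14,v-14,u+15,v+15));out+=['fit',at(t,*e,z)[:2].round(4),ax]
    except Exception as x: out+=[x]
    try:
        us,vs=map(int,proj(s,p));e,ax=hull(s,k,(us-18,vs-16,us+18,vs+16));out+=['scene',at(s,*e,z)[:2].round(4),ax]
    except Exception as x: out+=[x]
    print(*out)
for n,p,z in(('pin top',(350,400),.076),('notch frame c (inner end)',(660,180),.044),('pronge L',(650,290),.044),('pronge R',(688,283),.044),('cornerBR',(752,400),.014),('cornerBL',(72,494),.014),('cornerTR',(715,130),.014)):
    print(n,at(t,*A(p),z)[:2].round(4))
E
```

```text
ring orange [0.5246 0.2769] line deg -8.3 r 0.0278 fit [0.5247 0.2778] (20.9, 21.6) scene [0.51   0.2712] (9.9, 12.6)
ring grey [0.534 0.21 ] line deg -22.1 r 0.0268 fit [0.5336 0.2101] (22.0, 22.3) scene [0.5196 0.2118] (9.2, 20.7)
ring red [0.5438 0.1367] line deg 18.9 r 0.0269 fit [0.5439 0.1371] (20.7, 21.1) scene [0.5373 0.1332] (13.2, 18.8)
ring buff [0.5532 0.0692] line deg 24.3 r 0.0274 fit [0.5534 0.0695] (21.6, 21.7) scene [0.5493 0.0561] (18.7, 36.9)
disc orange [ 0.4541 -0.1669] line deg -62.9 r 0.0249 fit [ 0.4547 -0.166 ] (17.8, 18.6) scene [ 0.4558 -0.1632] (13.5, 20.6)
disc grey [ 0.5772 -0.1545] line deg -29.2 r 0.0266 fit [ 0.5762 -0.1569] (18.9, 21.1) scene [ 0.5833 -0.1449] (11.9, 14.6)
disc red [ 0.5652 -0.3016] line deg -69.8 r 0.0259 fit [ 0.5651 -0.3006] (17.4, 18.5) scene [ 0.5663 -0.2989] (16.9, 24.6)
disc buff [ 0.4302 -0.2925] line deg -57.0 r 0.0254 fit [ 0.4305 -0.2923] (18.1, 19.0) scene [ 0.4319 -0.2886] (14.0, 21.7)
pin top [0.4733 0.1636]
notch frame c (inner end) [0.5887 0.0044]
pronge L [0.5306 0.01  ]
pronge R [ 0.5341 -0.01  ]
cornerBR [ 0.4729 -0.0444]
cornerBL [0.4246 0.3203]
cornerTR [ 0.6189 -0.0258]
```

```bash
python3 - <<'E'
from h import *
t=load('top0');s=load('scene0')
A=lambda p:(190-.5+(p[0]+.5)/5,190-.5+(p[1]+.5)/5)
Rg=np.array([[.5247,.2775],[.5337,.2100],[.5439,.1369],[.5533,.0694]]);c=Rg.mean(0);d=Rg[0]-Rg[3];y=d/np.linalg.norm(d);x=np.array([y[1],-y[0]])
print('carrier',c,'yaw',np.degrees(np.arctan2(x[1],x[0])),np.linalg.norm(d))
f=at(t,*A((671,288)),.044)[:2];b=at(t,*A((657,177)),.044)[:2]
print('notch front/back in carrier',[((q-c)@x).round(4) for q in(f,b)],[((q-c)@y).round(4) for q in(f,b)])
p=c-.066*x;print('pin',p)
for z in(.044,.076,.09): print('scene pin',z,np.round(proj(s,[*p,z]),1))
E
python3 -m pendant '[0.57,-0.525,0,0,0,0,0.5, 0.57,-0.525,0,0,0,0,0.5, 0.57,-0.525,0,0,0,0,0.5, 0.57,-0.525,0,0,0,0,0.5, 0.57,-0.525,0,0,0,0,0.5, 0.57,-0.525,0,0,0,0,0.5, 0.57,-0.525,0,0,0,0,0.5, 0.57,-0.525,0,0,0,0,0.5, 0.57,-0.525,0,0,0,0,0.5, 0.57,-0.525,0,0,0,0,0.5]'
python3 -c "
from h import *
o=bot.get_obs();print(o['clock'],o['joint_pos'].round(3),o['eef_pos'],R.from_quat(o['tool_rot']).as_matrix().round(3),o['grip_width'])"
python3 - <<'E'
import cv2
from h import *
c=load('scene0');cv2.imwrite('pics/s1.png',cv2.resize(c['pixels'][190:290,270:450,::-1],None,fx=4.4,fy=4.4,interpolation=cv2.INTER_CUBIC))
E
```

```text
carrier [0.5389  0.17345] yaw 7.8253609618903255 0.21005611155117576
notch front/back in carrier [np.float64(-0.031), np.float64(0.0281)] [np.float64(-0.1718), np.float64(-0.1729)]
pin [0.47351461 0.16446383]
scene pin 0.044 [352.7 216.6]
scene pin 0.076 [353.5 205.8]
scene pin 0.09 [353.8 200.9]
clock: 0.93
eef_pos: [0.3575, -0.0986, 0.2562]
tool_rot: [0.978, 0.208, 0.0, -0.001]
ft_force: [0.1, -0.7, 0.1]
grip_width: 0.0427
grasp_force: 0.0
0.9333 [-2.710e-01 -1.700e-02 -2.900e-01  1.298e+00  2.000e-03  2.451e+00] [ 0.35745531 -0.09857242  0.25618744] [[ 0.913  0.408  0.001]
 [ 0.408 -0.913  0.002]
 [ 0.001 -0.002 -1.   ]] 0.042729486259463635
```

View pics/s1.png

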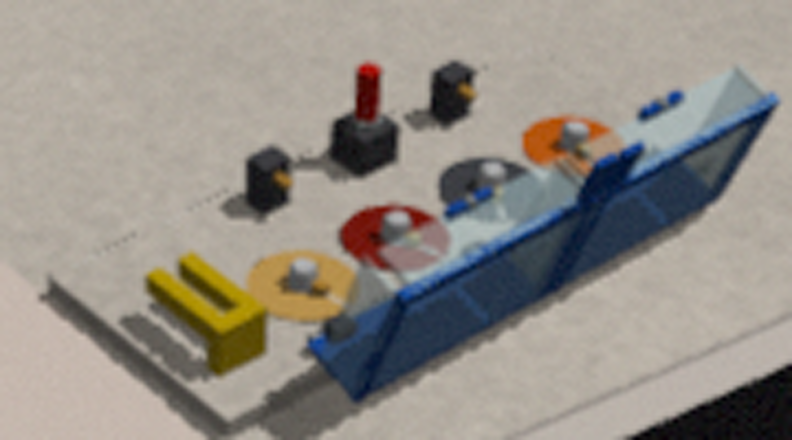

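The scene crop shows the pin's grip from (369,68) to (367,120), which matches a boss top at z=0.040 m. The notch opens toward the robot. I'll go above the pin and flip the wrist, which centres j6.

```bash
python3 -m pendant '[0.426,-0.386,0.12,0,0,-0.39,0.4, 0.426,-0.386,0.12,0,0,-0.39,0.4, 0.426,-0.386,0.12,0,0,-0.39,0.4, 0.426,-0.386,0.12,0,0,-0.39,0.4, 0.426,-0.386,0.12,0,0,-0.39,0.4, 0.426,-0.386,0.12,0,0,-0.39,0.4, 0.426,-0.386,0.12,0,0,-0.39,0.4, 0.426,-0.386,0.12,0,0,-0.39,0.4, 0.426,-0.386,0.12,0,0,-0.39,0.4, 0.426,-0.386,0.12,0,0,-0.39,0.4]' >/dev/null
python3 -m pendant '[0,0,0,0,0,-0.39,0.4, 0,0,0,0,0,-0.39,0.4, 0,0,0,0,0,-0.39,0.4, 0,0,0,0,0,-0.39,0.4, 0,0,0,0,0,-0.39,0.4, 0,0,0,0,0,-0.39,0.4, 0,0,0,0,0,-0.39,0.4, 0,0,0,0,0,-0.39,0.4, 0,0,0,0,0,-0.39,0.4, 0,0,0,0,0,-0.39,0.4]' >/dev/null
python3 -m pendant '[0,0,0,0,0,-0.129,0.4, 0,0,0,0,0,-0.129,0.4, 0,0,0,0,0,-0.129,0.4, 0,0,0,0,0,-0.129,0.4, 0,0,0,0,0,-0.129,0.4, 0,0,0,0,0,-0.129,0.4, 0,0,0,0,0,-0.129,0.4, 0,0,0,0,0,-0.129,0.4, 0,0,0,0,0,-0.129,0.4, 0,0,0,0,0,-0.129,0.4]'
cat >> h.py <<'E'
def st(target=None,yaw=None):
    o=bot.get_obs();M=R.from_quat(o['tool_rot']).as_matrix();Y=np.degrees(np.arctan2(M[1,0],M[0,0]))
    print(round(o['clock'],2),'j',o['joint_pos'].round(2),'p',o['eef_pos'].round(4),'yaw',Y.round(1),'tilt',M[:2,2].round(4),'w',o['grip_width'].round(4),'F',o['ft_force'].round(1))
    if target is not None: print('shift',rel(target))
    if yaw is not None: print('az',round(-((yaw-Y+180)%360-180)/180,4))
E
python3 -c "
from h import *
st([.4735,.1645,.072],187.8)"
```

```text
clock: 3.43
eef_pos: [0.4739, 0.1595, 0.1963]
tool_rot: [-0.064, 0.998, -0.0, -0.0]
ft_force: [-0.2, -0.3, 0.4]
grip_width: 0.0344
grasp_force: 0.0Traceback (most recent call last):
  File "<string>", line 3, in <module>
    st([.4735,.1645,.072],187.8)
    ~~^^^^^^^^^^^^^^^^^^^^^^^^^^
  File "h.py", line 35, in st
    print(round(o['clock'],2),'j',o['joint_pos'].round(2),'p',o['eef_pos'].round(4),'yaw',Y.round(1),'tilt',M[:2,2].round(4),'w',o['grip_width'].round(4),'F',o['ft_force'].round(1))
                                                                                                                                 ^^^^^^^^^^^^^^^^^^^^^
AttributeError: 'float' object has no attribute 'round'
```

```bash
sed -i "s/o\['grip_width'\].round(4)/round(float(o['grip_width']),4)/" h.py; python3 -c "
from h import *
st([.4735,.1645,.072],187.8)"
```

```text
3.43 j [ 0.32  0.28 -0.11  1.19 -0.    0.2 ] p [0.4739 0.1595 0.1963] yaw -172.7 tilt [-0. -0.] w 0.0344 F [-0.2 -0.3  0.4]
shift [-0.0006  0.01    0.2486]
az -0.0027
```

```bash
python3 -m pendant '[0,0.01,0,0,0,0,0.4, 0,0.01,0,0,0,0,0.4, 0,0.01,0.06,0,0,0,0.4, 0,0.01,0.12,0,0,0,0.4, 0,0.01,0.18,0,0,0,0.4, 0,0.01,0.22,0,0,0,0.4, 0,0.01,0.25,0,0,0,0.4, 0,0.01,0.25,0,0,0,0.4, 0,0.01,0.25,0,0,0,0.4, 0,0.01,0.25,0,0,0,0.4]'; python3 -c "
from h import *
st([.4735,.1645,.072],187.8);snap('scene','s2',(300,140,420,240),6)"
```

```text
clock: 4.27
eef_pos: [0.474, 0.1648, 0.0723]
tool_rot: [-0.064, 0.998, 0.0, 0.001]
ft_force: [-0.1, 0.7, 0.5]
grip_width: 0.0344
grasp_force: 0.0
4.27 j [ 0.33  0.4  -0.28  0.88  0.    0.21] p [0.474  0.1648 0.0723] yaw -172.7 tilt [0.0015 0.0005] w 0.0344 F [-0.1  0.7  0.5]
shift [ 0.0011 -0.0005  0.0005]
az -0.0026
```

View pics/s2.png

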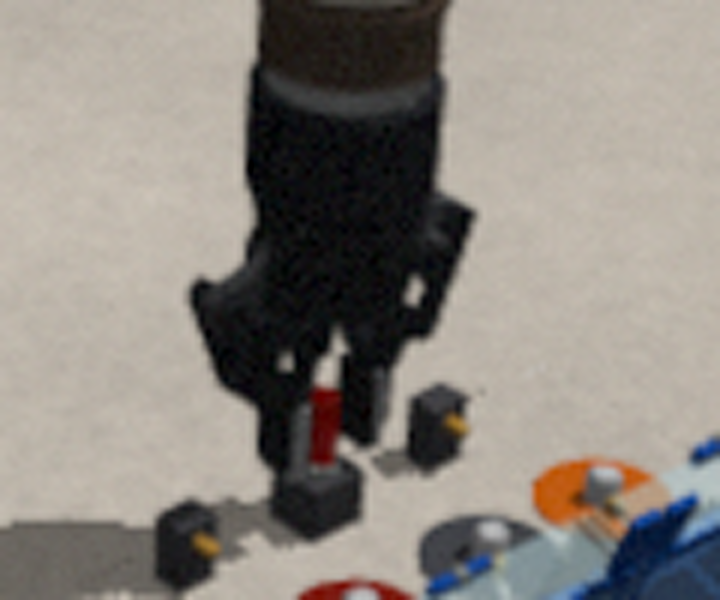

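The fingers straddle the red grip at (322,425), centred just above the boss. Next I close and lift.

```bash
python3 -m pendant '[0,0,0,0,0,0,0, 0,0,0,0,0,0,0, 0,0,0,0,0,0,0, 0,0,0,0,0,0,0, 0,0,0,0,0,0,0, 0,0,0,0,0,0,0, 0,0,0,0,0,0,0, 0,0,0,0,0,0,0, 0,0,0,0,0,0,0, 0,0,0,0,0,0,0]'
python3 -m pendant '[0,0,-0.02,0,0,0,0, 0,0,-0.04,0,0,0,0, 0,0,-0.06,0,0,0,0, 0,0,-0.08,0,0,0,0, 0,0,-0.1,0,0,0,0, 0,0,-0.12,0,0,0,0, 0,0,-0.14,0,0,0,0, 0,0,-0.14,0,0,0,0, 0,0,-0.14,0,0,0,0, 0,0,-0.14,0,0,0,0]'; python3 -c "
from h import *
st();snap('scene','s3',(280,120,440,240),5)"
```

```text
clock: 5.15
eef_pos: [0.4742, 0.1654, 0.0727]
tool_rot: [-0.064, 0.998, 0.001, 0.001]
ft_force: [-0.9, 2.3, 6.0]
grip_width: 0.0123
grasp_force: 58.5
clock: 5.98
eef_pos: [0.473, 0.1643, 0.1411]
tool_rot: [-0.064, 0.998, -0.0, -0.0]
ft_force: [0.2, -0.8, -0.6]
grip_width: 0.0119
grasp_force: 58.8
5.98 j [ 0.33  0.32 -0.2   1.05 -0.    0.21] p [0.473  0.1643 0.1411] yaw -172.7 tilt [-0.0005 -0.0003] w 0.0119 F [ 0.2 -0.8 -0.6]
```

View pics/s3.png

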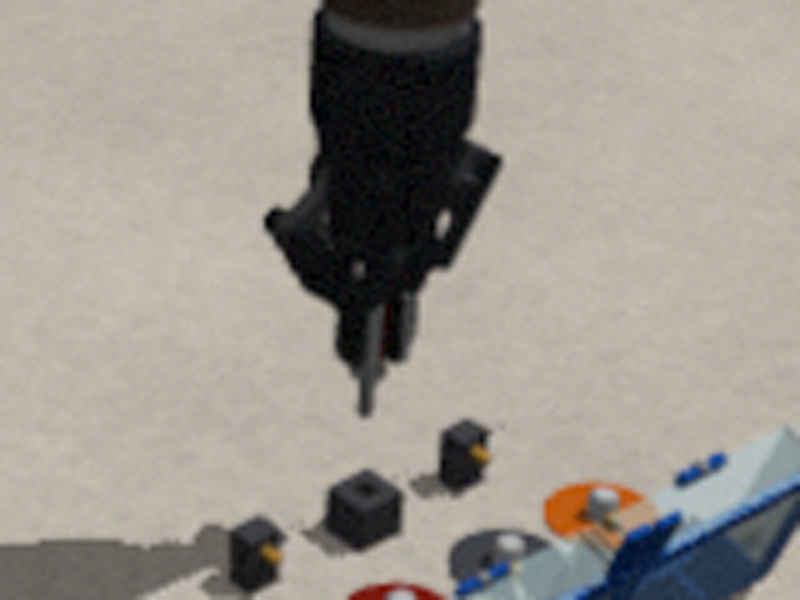

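The pin is out: the shank is visible down to (365,412) and the bore is empty. I'll cross-check the notch with both views.

```bash
python3 - <<'E'
from h import *
t=load('top0');s=load('scene0')
c=np.array([.5389,.17345]);a=np.radians(7.83);x=np.array([np.cos(a),np.sin(a)]);y=np.array([-x[1],x[0]])
S=lambda p:(270-.5+(p[0]+.5)/4.4,190-.5+(p[1]+.5)/4.4)
for q in((158,274),(190,258),(174,266)):
    w=at(s,*S(q),.044)[:2]-c;print((w@x).round(4),(w@y).round(4))
# yellow mask: intensity-weighted transverse profile of prongs, sampled in rectified notch frame
out=[]
for cam in(t,s):
    g=np.mgrid[-50:51,-30:31]*.001
    P=[proj(cam,[*(c+x*i+y*(j-.172)),.044]) for i,j in zip(g[0].ravel(),g[1].ravel())]
    P=np.array(P,np.float32).reshape(101,61,2)
    im=cv2.remap(cam['pixels'],P[...,0],P[...,1],cv2.INTER_CUBIC)
    out.append(cv2.resize(im[::-1,::-1,::-1],None,fx=5,fy=5,interpolation=cv2.INTER_CUBIC))
im=np.hstack(out)
for k in range(0,101,10): cv2.putText(im,str(50-k),(0,k*5+5),0,.35,(0,0,255),1)
for k in range(0,61,10):
    for o in(0,305): cv2.putText(im,str(-172+30-k),(o+k*5-8,500),0,.33,(0,0,255),1); im[::6,min(o+k*5+2,609)]=(0,0,255)
cv2.imwrite('pics/n.png',im)
E
```

```text
-0.0278 -0.1803
-0.028 -0.1589
-0.0279 -0.1697
```

View pics/n.png

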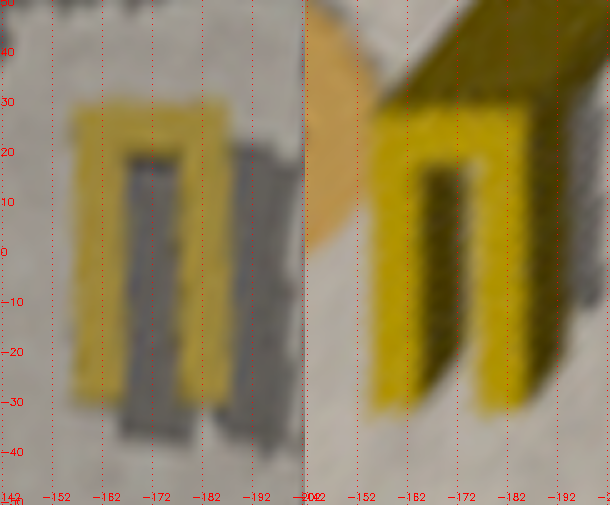

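```bash
python3 -c "
from h import *
st([.558,.0025,.112])"
```

```text
6.03 j [ 0.33  0.32 -0.2   1.05 -0.    0.21] p [0.4728 0.1642 0.1408] yaw -172.7 tilt [-0.0011 -0.0005] w 0.012 F [ 0.2 -0.  -0.9]
shift [-0.1279 -0.3425  0.0575]
```

```bash
python3 -m pendant '[-0.04,-0.06,0,0,0,0,0, -0.07,-0.12,0,0,0,0,0, -0.09,-0.18,0,0,0,0,0, -0.11,-0.24,0,0,0,0,0, -0.12,-0.3,0,0,0,0,0, -0.128,-0.3425,0.02,0,0,0,0, -0.128,-0.3425,0.04,0,0,0,0, -0.128,-0.3425,0.0575,0,0,0,0, -0.128,-0.3425,0.0575,0,0,0,0, -0.128,-0.3425,0.0575,0,0,0,0]'
python3 -c "
from h import *
st([.558,.0025,.112])
c=snap('scene','s4',(260,190,360,265),8)
for z in(.056,.044): print(np.round((np.array(proj(c,[.5583,.0025,z]))-[259.5,189.5])*8-.5))"
```

```text
clock: 6.87
eef_pos: [0.5572, 0.0037, 0.1113]
tool_rot: [-0.065, 0.998, 0.0, -0.002]
ft_force: [0.2, 0.7, -0.8]
grip_width: 0.0123
grasp_force: 58.8
6.87 j [ 0.01  0.46 -0.08  1.04  0.   -0.12] p [0.5572 0.0037 0.1113] yaw -172.6 tilt [-0.0033  0.0002] w 0.0123 F [ 0.2  0.7 -0.8]
shift [-0.0013 -0.0026 -0.0014]
[444. 494.]
[444. 528.]
```

View pics/s4.png

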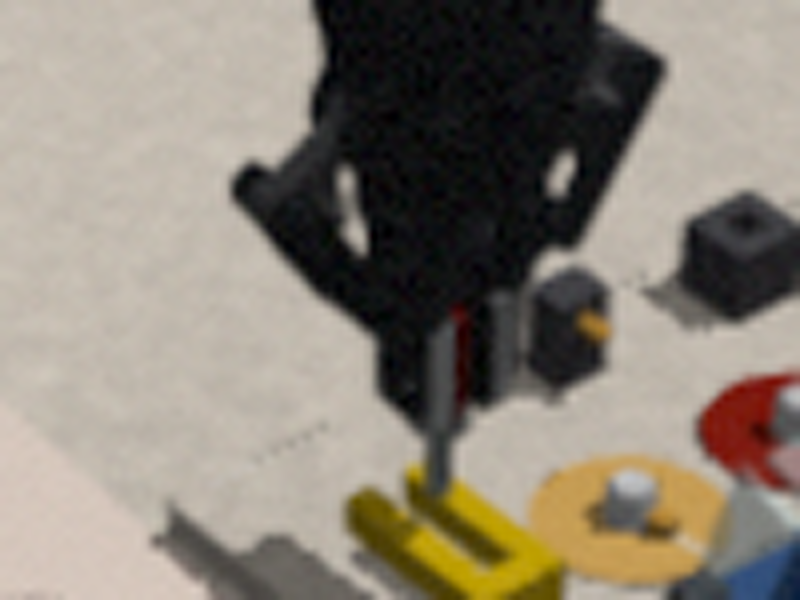

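```bash
python3 - <<'E'
from h import *
s=load('s4')
c=np.array([.5389,.17345]);a=np.radians(7.83);x=np.array([np.cos(a),np.sin(a)]);y=np.array([-x[1],x[0]])
S=lambda p:(259.5+(p[0]+.5)/8,189.5+(p[1]+.5)/8)
for n,q,z in(('tip',(438,490),.0555),('tipL',(426,488),.0555),('tipR',(450,488),.0555),('grip',(458,350),.099),('Lprong front',(365,496),.044),('Rprong front',(420,473),.044)):
    w=at(s,*S(q),z)[:2];p=w-c;print(n,w.round(4),(p@x).round(4),(p@y).round(4))
w=bot.get_obs()['eef_pos'][:2]-c;print('tcp',w@x,w@y)
E
```

```text
tip [0.5552 0.0023] -0.0072 -0.1718
tipL [ 5.527e-01 -1.000e-04] -0.01 -0.1738
tipR [0.5561 0.0057] -0.0058 -0.1686
grip [0.5523 0.0098] -0.009 -0.1639
Lprong front [ 0.5345 -0.009 ] -0.0292 -0.1801
Rprong front [0.5334 0.0099] -0.0278 -0.1613
tcp -0.004341041213832379 -0.1705993567906654
```

```bash
python3 -m pendant '[0,0.001,0.005,0,0,0,0, 0,0.001,0.01,0,0,0,0, 0,0.001,0.015,0,0,0,0, 0,0.001,0.02,0,0,0,0, 0,0.001,0.025,0,0,0,0, 0,0.001,0.03,0,0,0,0, 0,0.001,0.035,0,0,0,0, 0,0.001,0.04,0,0,0,0, 0,0.001,0.04,0,0,0,0, 0,0.001,0.04,0,0,0,0]'
python3 -c "
from h import *
st([.558,.003,.0765])
c=snap('scene','s5',(260,190,360,265),8)"
```

```text
clock: 7.75
eef_pos: [0.5582, 0.0033, 0.0922]
tool_rot: [-0.064, 0.998, 0.0, -0.0]
ft_force: [-0.1, 0.2, -0.7]
grip_width: 0.0122
grasp_force: 58.8
7.75 j [ 0.01  0.48 -0.1   0.99  0.   -0.12] p [0.5582 0.0033 0.0922] yaw -172.7 tilt [-0.0007  0.0002] w 0.0122 F [-0.1  0.2 -0.7]
shift [ 0.0005 -0.0005  0.0315]
```

View pics/s5.png

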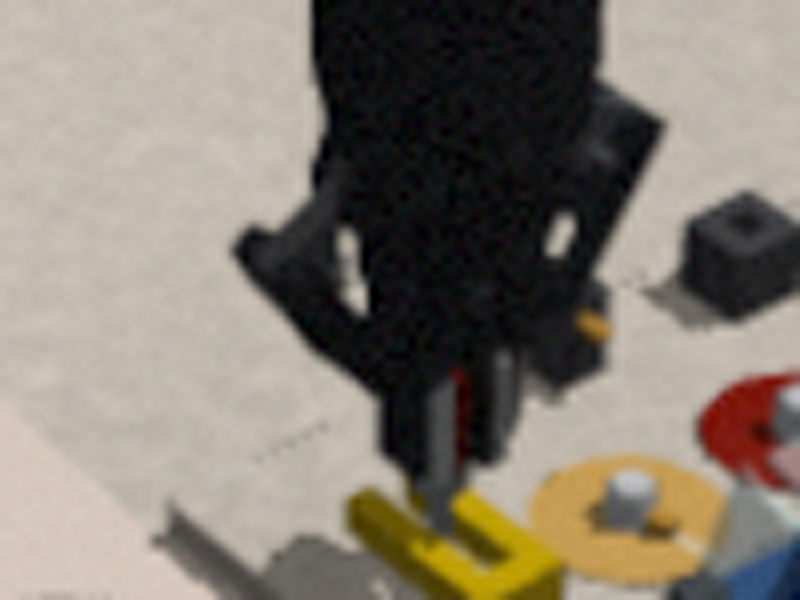

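The shank at (438,510) is inside the slot with no side force. I'll lower until the collar rests, then release.

```bash
python3 -m pendant '[0,0,0.005,0,0,0,0, 0,0,0.01,0,0,0,0, 0,0,0.015,0,0,0,0, 0,0,0.02,0,0,0,0, 0,0,0.025,0,0,0,0, 0,0,0.028,0,0,0,0, 0,0,0.031,0,0,0,0, 0,0,0.032,0,0,0,0, 0,0,0.032,0,0,0,0, 0,0,0.032,0,0,0,0]'
python3 -c "
from h import *
st([.558,.003,.0765])"
```

```text
clock: 8.63
eef_pos: [0.5584, 0.0034, 0.0767]
tool_rot: [-0.064, 0.998, 0.0, -0.0]
ft_force: [-0.7, 1.9, 2.1]
grip_width: 0.0123
grasp_force: 59.5
8.63 j [ 0.01  0.49 -0.12  0.96  0.   -0.12] p [0.5584 0.0034 0.0767] yaw -172.7 tilt [-0.0001  0.0002] w 0.0123 F [-0.7  1.9  2.1]
shift [ 0.0009 -0.0007  0.0005]
```

```bash
python3 -m pendant '[0,0,0,0,0,0,0.4, 0,0,0,0,0,0,0.4, 0,0,0,0,0,0,0.4, 0,0,0,0,0,0,0.4, 0,0,0,0,0,0,0.4, 0,0,-0.05,0,0,0,0.4, 0,0,-0.1,0,0,0,0.4, 0,0,-0.17,0,0,0,0.4, 0,0,-0.24,0,0,0,0.4, 0,0,-0.24,0,0,0,0.4]'
cat >> h.py <<'E'
def line(c,name,p,z,r0,r1):
    """angle (deg) of the white line about p: brightest, least saturated bearing; polar-sampled in the plane z"""
    a=np.arange(-180,180,1.);r=np.arange(r0,r1,.0005)
    P=np.array([[proj(c,[p[0]+k*np.cos(np.radians(b)),p[1]+k*np.sin(np.radians(b)),z]) for k in r] for b in a],np.float32)
    im=cv2.remap(c['pixels'],P[...,0],P[...,1],cv2.INTER_CUBIC).astype(float)
    m=im.min(2).mean(1);m=m-np.median(m);i=m.argmax();k=(np.arange(-12,13)+i)%360
    w=np.clip(m[k]-.4*m[i],0,None);return round(float((a[i]+(w*np.arange(-12,13)).sum()/w.sum())),1),round(m[i])
BOX={}
def discs(t):
    for k,p in dict(orange=(.454,-.166),grey=(.577,-.155),red=(.565,-.301),buff=(.430,-.292)).items():
        for _ in range(2):
            u,v=map(int,np.round(proj(t,[*p,.019])));e,ax=hull(t,k,(u-15,v-15,u+16,v+16));p=at(t,*e,.019)[:2]
        print('disc',k,p.round(4),ax,line(t,k,p,.019,.015,.023))
E
python3 - <<'E'
from h import *
st();t=snap('top','t1');discs(t)
t0=load('top0');discs(t0)
for k,p in dict(orange=(.5247,.2775),grey=(.5337,.21),red=(.5439,.1369),buff=(.5533,.0694)).items(): print('ring',k,line(t0,k,p,.014,.017,.028))
s=snap('scene','s6',(260,190,360,265),8)
# pin top check in the top picture: red blob
h=cv2.cvtColor(t['pixels'],cv2.COLOR_RGB2HSV)[200:270,300:345]
m=((h[...,1]>150)&((h[...,0]<6)|(h[...,0]>174))&(h[...,2]>80));v,u=np.nonzero(m);print(len(u),u.mean()+300,v.mean()+200,at(t,u.mean()+300,v.mean()+200,.08))
E
```

```text
clock: 9.47
eef_pos: [0.5626, 0.0032, 0.2044]
tool_rot: [-0.064, 0.998, -0.0, 0.007]
ft_force: [0.8, 0.7, -0.0]
grip_width: 0.0339
grasp_force: 0.0
9.47 j [ 0.01  0.38  0.06  1.24 -0.   -0.12] p [0.5626 0.0032 0.2044] yaw -172.7 tilt [ 0.0136 -0.0001] w 0.0339 F [ 0.8  0.7 -0. ]
disc orange [ 0.4489 -0.1641] (13.0, 17.6) (133.1, 53)
disc grey [ 0.5768 -0.1561] (18.9, 20.3) (-27.1, 72)
disc red [ 0.5651 -0.3005] (17.4, 18.4) (-67.9, 89)Traceback (most recent call last):
  File "<stdin>", line 2, in <module>
  File "h.py", line 49, in discs
    u,v=map(int,np.round(proj(t,[*p,.019])));e,ax=hull(t,k,(u-15,v-15,u+16,v+16));p=at(t,*e,.019)[:2]
                                                  ~~~~^^^^^^^^^^^^^^^^^^^^^^^^^^^
  File "h.py", line 31, in hull
    k=max(cv2.findContours(m,0,1)[0],key=cv2.contourArea);k=cv2.convexHull(k)
ValueError: max() iterable argument is empty
```

View pics/t1.png

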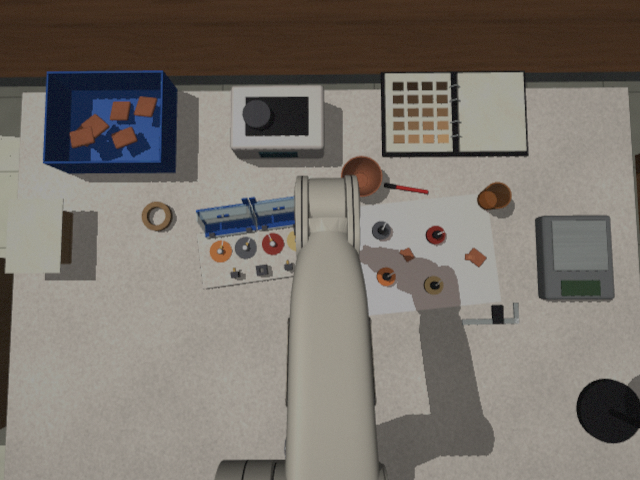

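```bash
python3 - <<'E'
from h import *
t0=load('top0');discs(t0)
for k,p in dict(orange=(.5247,.2775),grey=(.5337,.21),red=(.5439,.1369),buff=(.5533,.0694)).items(): print('ring',k,line(t0,k,p,.014,.017,.028))
E
```

```text
disc orange [ 0.4547 -0.166 ] (17.8, 18.6) (-64.4, 90)
disc grey [ 0.5762 -0.1569] (18.9, 21.1) (-24.1, 69)
disc red [ 0.5651 -0.3006] (17.4, 18.5) (-67.7, 85)
disc buff [ 0.4305 -0.2923] (18.1, 19.0) (-57.0, 47)
ring orange (-9.6, 77)
ring grey (-21.9, 60)
ring red (24.0, 82)
ring buff (22.2, 46)
```

The top view shows all four discs still in place. Orange and buff lie in the arm's shadow, and the bowl at (362,176) is near grey. I'll check that clearance first.

```bash
python3 - <<'E'
from h import *
t=load('top0')
c=at(t,361,175,.06);g=np.array([.577,-.155])
l,r,tp,b=[at(t,*q,.06)[:2] for q in((341,176),(382,176),(361,156),(361,196))];print(l,r,tp,b)
d=c[:2]-g;print(c,np.hypot(*d),np.degrees(np.arctan2(d[1],d[0])))
st([.577,-.155,.13])
E
```

```text
[ 0.71764571 -0.04726141] [ 0.71689285 -0.15482259] [ 0.77073642 -0.10046941] [ 0.66420459 -0.09903812]
[ 0.71994205 -0.09978697  0.06      ] 0.153234818426936 21.119633348504784
9.52 j [ 0.01  0.38  0.06  1.24 -0.   -0.12] p [0.5615 0.0032 0.2013] yaw -172.7 tilt [ 0.0098 -0.0001] w 0.0339 F [0.2 0.2 0. ]
shift [ 0.0109 -0.3176  0.1428]
```

```bash
python3 -m pendant '[0,-0.08,0,0,0,0,0.5, 0,-0.16,0,0,0,0,0.5, 0.005,-0.24,0.03,0,0,0,0.5, 0.005,-0.315,0.06,0,0,0,0.5, 0.005,-0.315,0.1,0,0,0,0.5, 0.005,-0.315,0.14,0,0,0,0.5, 0.005,-0.315,0.14,0,0,0,0.5, 0.005,-0.315,0.14,0,0,0,0.5, 0.005,-0.315,0.14,0,0,0,0.5, 0.005,-0.315,0.14,0,0,0,0.5]' >/dev/null
python3 -c "
from h import *
st([.577,-.155,.047])"
```

```text
10.35 j [-0.26  0.51  0.06  1.12 -0.   -0.39] p [ 0.577  -0.1529  0.1279] yaw -172.6 tilt [ 0.0022 -0.0006] w 0.0427 F [ 0.1 -0.6 -0.8]
shift [ 0.0009 -0.004   0.1617]
```

Descend, grip, and lift by 110 mm.

```bash
python3 -m pendant '[0,-0.004,0.05,0,0,0,0.5, 0,-0.004,0.1,0,0,0,0.5, 0,-0.004,0.14,0,0,0,0.5, 0,-0.004,0.16,0,0,0,0.5, 0,-0.004,0.16,0,0,0,0.5, 0,-0.004,0.16,0,0,0,0, 0,-0.004,0.16,0,0,0,0, 0,-0.004,0.16,0,0,0,0, 0,-0.004,0.16,0,0,0,0, 0,-0.004,0.16,0,0,0,0]'
python3 -c "
from h import *
st()"
python3 -m pendant '[0,0,-0.03,0,0,0,0, 0,0,-0.08,0,0,0,0, 0,0,-0.14,0,0,0,0, 0,0,-0.2,0,0,0,0, 0,0,-0.22,0,0,0,0, 0,0,-0.22,0,0,0,0, 0,0,-0.22,0,0,0,0, 0,0,-0.22,0,0,0,0, 0,0,-0.22,0,0,0,0, 0,0,-0.22,0,0,0,0]'
python3 -c "
from h import *
st([.5337,.21,.11],192.8)"
```

```text
clock: 11.18
eef_pos: [0.5779, -0.1555, 0.0486]
tool_rot: [-0.064, 0.998, -0.001, 0.002]
ft_force: [-0.2, 0.5, 5.6]
grip_width: 0.0195
grasp_force: 59.1
11.18 j [-0.26  0.59 -0.03  0.94  0.   -0.39] p [ 0.5779 -0.1555  0.0486] yaw -172.7 tilt [ 0.0039 -0.0008] w 0.0195 F [-0.2  0.5  5.6]
clock: 12.02
eef_pos: [0.5752, -0.155, 0.1545]
tool_rot: [-0.064, 0.998, 0.001, -0.002]
ft_force: [0.0, 0.7, -1.6]
grip_width: 0.0195
grasp_force: 58.7
12.02 j [-0.26  0.49  0.1   1.18 -0.   -0.39] p [ 0.5752 -0.155   0.1545] yaw -172.7 tilt [-0.0037  0.001 ] w 0.0195 F [ 0.   0.7 -1.6]
shift [-0.0111  0.7344  0.0899]
az -0.0304
```

```bash
python3 -m pendant '[0.04,0.07,0,0,0,-0.03,0, 0.08,0.14,0,0,0,-0.03,0, 0.08,0.22,0,0,0,-0.03,0, 0.08,0.3,0,0,0,-0.03,0, 0.08,0.38,0,0,0,-0.03,0, 0.08,0.46,0,0,0,-0.03,0, 0.06,0.54,0,0,0,-0.03,0, 0.04,0.62,0,0,0,-0.03,0, 0.02,0.69,0,0,0,-0.03,0, -0.011,0.734,0,0,0,-0.03,0]'
python3 -m pendant '[0,0,0.03,0,0,0,0, 0,0,0.06,0,0,0,0, 0,0,0.09,0,0,0,0, 0,0,0.09,0,0,0,0, 0,0,0.09,0,0,0,0, 0,0,0.09,0,0,0,0, 0,0,0.09,0,0,0,0, 0,0,0.09,0,0,0,0, 0,0,0.09,0,0,0,0, 0,0,0.09,0,0,0,0]'
python3 - <<'E'
from h import *
st([.5337,.21,.084],192.8)
c=snap('scene','s7');u,v=proj(c,[.5337,.21,.06]);u,v=int(u),int(v)
cv2.imwrite('pics/s7.png',cv2.resize(c['pixels'][v-45:v+45,u-60:u+60,::-1],None,fx=6,fy=6,interpolation=cv2.INTER_CUBIC));print(u,v)
E
```

```text
clock: 12.85
eef_pos: [0.5333, 0.2129, 0.1556]
tool_rot: [-0.113, 0.994, 0.0, -0.001]
ft_force: [-0.0, -0.7, -0.8]
grip_width: 0.0195
grasp_force: 58.9
clock: 13.68
eef_pos: [0.5354, 0.2095, 0.1123]
tool_rot: [-0.111, 0.994, 0.0, 0.001]
ft_force: [0.7, -0.4, -0.6]
grip_width: 0.0195
grasp_force: 58.9
13.68 j [ 0.37  0.48 -0.03  1.06  0.    0.15] p [0.5354 0.2095 0.1123] yaw -167.3 tilt [0.0012 0.0005] w 0.0195 F [ 0.7 -0.4 -0.6]
shift [0.0031 0.0018 0.0566]
az -0.0005
382 217
```

View pics/s7.png

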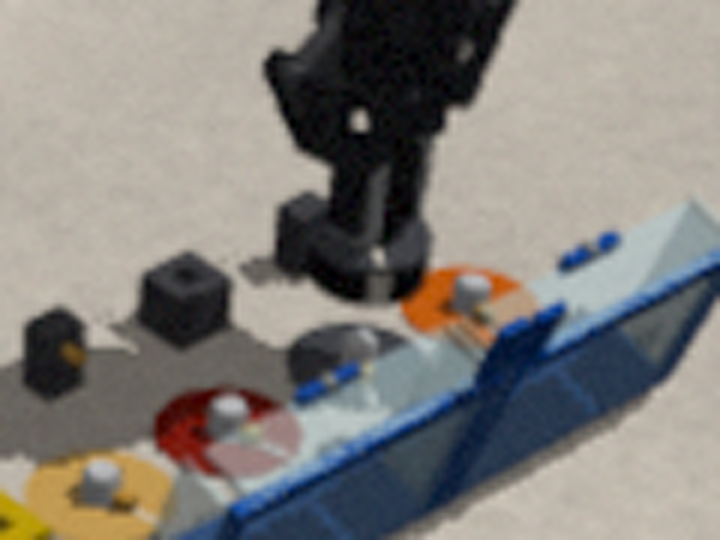

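The disc is level above the grey spindle, with its keyway and line visible at (377,258). I'll lower slowly.

```bash
python3 -m pendant '[0.003,0.002,0.02,0,0,0,0, 0.003,0.002,0.04,0,0,0,0, 0.003,0.002,0.055,0,0,0,0, 0.003,0.002,0.06,0,0,0,0, 0.003,0.002,0.065,0,0,0,0, 0.003,0.002,0.07,0,0,0,0, 0.003,0.002,0.075,0,0,0,0, 0.003,0.002,0.08,0,0,0,0, 0.003,0.002,0.085,0,0,0,0, 0.003,0.002,0.085,0,0,0,0]'
python3 -c "
from h import *
st([.5337,.21,.0615],192.8)"
```

```text
clock: 14.57
eef_pos: [0.5331, 0.2106, 0.0691]
tool_rot: [-0.111, 0.994, 0.001, -0.0]
ft_force: [-2.0, 1.4, 0.1]
grip_width: 0.0193
grasp_force: 59.1
14.57 j [ 0.38  0.53 -0.08  0.96  0.    0.15] p [0.5331 0.2106 0.0691] yaw -167.2 tilt [-0.0003  0.0011] w 0.0193 F [-2.   1.4  0.1]
shift [-0.0009 -0.0015  0.0151]
az -0.0003
```

```bash
python3 -m pendant '[0,0,0.003,0,0,0,0, 0,0,0.006,0,0,0,0, 0,0,0.009,0,0,0,0, 0,0,0.012,0,0,0,0, 0,0,0.015,0,0,0,0, 0,0,0.017,0,0,0,0, 0,0,0.018,0,0,0,0, 0,0,0.018,0,0,0,0, 0,0,0.018,0,0,0,0, 0,0,0.018,0,0,0,0]'
python3 -c "
from h import *
st([.5337,.21,.0615],192.8)"
```

```text
clock: 15.4
eef_pos: [0.5336, 0.2113, 0.0625]
tool_rot: [-0.111, 0.994, 0.001, 0.001]
ft_force: [-6.9, 3.5, 15.1]
grip_width: 0.0197
grasp_force: 60.6
15.4 j [ 0.38  0.53 -0.09  0.94  0.    0.15] p [0.5336 0.2113 0.0625] yaw -167.2 tilt [0.0017 0.0027] w 0.0197 F [-6.9  3.5 15.1]
shift [ 0.0003 -0.0027  0.002 ]
az -0.0001
```

Home: it bottomed at TCP z 0.0625, against 0.0695 if it had caught on the key. I release, rise, and go for the orange disc.

```bash
python3 -m pendant '[0,0,-0.004,0,0,0,0, 0,0,-0.004,0,0,0,0.4, 0,0,-0.004,0,0,0,0.4, 0,0,-0.004,0,0,0,0.4, 0,0,-0.004,0,0,0,0.4, 0,0,-0.05,0,0,0,0.4, 0,0,-0.1,0,0,0,0.4, 0,0,-0.17,0,0,0,0.4, 0,0,-0.22,0,0,0,0.4, 0,0,-0.22,0,0,0,0.4]'
python3 -c "
from h import *
st([.4545,-.1663,.14],133)"
```

```text
clock: 16.23
eef_pos: [0.5368, 0.2109, 0.1762]
tool_rot: [-0.111, 0.994, 0.001, 0.005]
ft_force: [1.2, 0.5, 0.3]
grip_width: 0.0338
grasp_force: 0.0
16.23 j [ 0.37  0.43  0.06  1.19 -0.    0.15] p [0.5368 0.2109 0.1762] yaw -167.3 tilt [0.0104 0.0032] w 0.0338 F [1.2 0.5 0.3]
shift [ 0.3272 -0.6999  0.0682]
az 0.3317
```

```bash
python3 - <<'E'
from h import *
t=snap('top','t2')
for k,p in dict(orange=(.454,-.166),red=(.565,-.301),buff=(.430,-.292)).items():
  for cam,nm in((t,'top'),(snap('scene','s8'),'scene')):
    try:
        u,v=map(int,np.round(proj(cam,[*p,.019])));e,ax=hull(cam,k,(u-22,v-22,u+23,v+23));q=at(cam,*e,.019)[:2];print(k,nm,q.round(4),ax,line(cam,k,q,.019,.015,.023))
    except Exception as x: print(k,nm,x)
E
python3 -m pendant '[0.03,-0.07,0,0,0,0.034,0.5, 0.065,-0.14,0,0,0,0.068,0.5, 0.098,-0.21,0,0,0,0.1,0.5, 0.13,-0.28,0,0,0,0.135,0.5, 0.164,-0.35,0,0,0,0.17,0.5, 0.196,-0.42,0,0,0,0.2,0.5, 0.23,-0.49,0,0,0,0.235,0.5, 0.26,-0.56,0,0,0,0.27,0.5, 0.295,-0.63,0.03,0,0,0.3,0.5, 0.327,-0.7,0.06,0,0,0.332,0.5]'
```

```text
orange top [ 0.4547 -0.166 ] (17.8, 18.6) (-64.5, 94)
orange scene [ 0.4555 -0.1628] (13.9, 20.6) (-75.5, 117)
red top [ 0.5651 -0.3005] (17.4, 18.5) (-67.6, 90)
red scene [ 0.5662 -0.299 ] (17.1, 24.8) (-77.5, 126)
buff top [ 0.4305 -0.2923] (18.2, 19.1) (-57.1, 49)
buff scene [ 0.4316 -0.2891] (14.1, 22.1) (-67.6, 69)
clock: 17.27
eef_pos: [0.4498, -0.169, 0.139]
tool_rot: [0.401, 0.916, -0.0, -0.0]
ft_force: [0.2, -0.0, 0.1]
grip_width: 0.0426
grasp_force: 0.0
```

```bash
python3 -c "
from h import *
st([.4545,-.166,.0475],133)"
```

```text
17.27 j [-0.36  0.29 -0.25  1.03 -0.    0.47] p [ 0.4498 -0.169   0.139 ] yaw 132.7 tilt [-0.0006 -0.0001] w 0.0426 F [ 0.2 -0.   0.1]
shift [-0.002   0.0111  0.183 ]
az -0.0017
```

```bash
python3 -m pendant '[-0.002,0.01,0.05,0,0,0,0.5, -0.002,0.01,0.1,0,0,0,0.5, -0.002,0.01,0.14,0,0,0,0.5, -0.002,0.01,0.16,0,0,0,0.5, -0.002,0.01,0.16,0,0,0,0.5, -0.002,0.01,0.16,0,0,0,0.5, -0.002,0.01,0.16,0,0,0,0.5, -0.002,0.01,0.16,0,0,0,0.5, -0.002,0.01,0.16,0,0,0,0.5, -0.002,0.01,0.16,0,0,0,0.5]'>/dev/null; python3 -c "
from h import *
st([.4545,-.166,.0475],133)"
```

```text
18.1 j [-0.35  0.39 -0.34  0.84 -0.    0.47] p [ 0.4561 -0.1647  0.061 ] yaw 133.0 tilt [ 0.002  -0.0007] w 0.0428 F [-0.7  0.4  0.1]
shift [ 0.0003 -0.004   0.0271]
az -0.0
```

```bash
python3 -m pendant '[0,-0.003,0.015,0,0,0,0.5, 0,-0.003,0.026,0,0,0,0.5, 0,-0.003,0.026,0,0,0,0.5, 0,-0.003,0.026,0,0,0,0, 0,-0.003,0.026,0,0,0,0, 0,-0.003,0.026,0,0,0,0, 0,-0.003,0.026,0,0,0,0, 0,-0.003,0.026,0,0,0,0, 0,-0.003,0.026,0,0,0,0, 0,-0.003,0.026,0,0,0,0]'
python3 -m pendant '[0,0,-0.03,0,0,0,0, 0,0,-0.08,0,0,0,0, 0,0,-0.14,0,0,0,0, 0,0,-0.2,0,0,0,0, 0,0,-0.22,0,0,0,0, 0,0,-0.22,0,0,0,0, 0,0,-0.22,0,0,0,0, 0,0,-0.22,0,0,0,0, 0,0,-0.22,0,0,0,0, 0,0,-0.22,0,0,0,0]'
python3 -c "
from h import *
st([.5245,.2776,.155],188)"
```

```text
clock: 18.93
eef_pos: [0.4542, -0.1657, 0.047]
tool_rot: [0.399, 0.917, -0.0, -0.0]
ft_force: [0.3, 0.2, -1.4]
grip_width: 0.0189
grasp_force: 58.6
clock: 19.77
eef_pos: [0.4532, -0.1653, 0.1556]
tool_rot: [0.399, 0.917, -0.0, -0.002]
ft_force: [0.3, -1.5, -0.5]
grip_width: 0.0196
grasp_force: 58.7
19.77 j [-0.35  0.28 -0.22  1.08  0.    0.47] p [ 0.4532 -0.1653  0.1556] yaw 133.0 tilt [-0.0029  0.0011] w 0.0196 F [ 0.3 -1.5 -0.5]
shift [0.551  0.7081 0.0017]
az -0.3057
```

```bash
python3 -m pendant '[0.04,0.05,0,0,0,-0.035,0, 0.08,0.1,0,0,0,-0.07,0, 0.12,0.155,0,0,0,-0.1,0, 0.16,0.205,0,0,0,-0.14,0, 0.2,0.257,0,0,0,-0.175,0, 0.24,0.31,0,0,0,-0.21,0, 0.28,0.36,0,0,0,-0.245,0, 0.32,0.41,0,0,0,-0.28,0, 0.36,0.463,0,0,0,-0.305,0, 0.36,0.463,0,0,0,-0.305,0]' >/dev/null
python3 -c "
from h import *
st([.5245,.2776,.112],188)"
```

```text
20.6 j [ 0.25  0.34 -0.13  1.1   0.    0.1 ] p [0.5015 0.129  0.1562] yaw -171.6 tilt [0.0001 0.0027] w 0.0193 F [ 0.4 -0.1 -0.9]
shift [-0.0887  0.287   0.0892]
az 0.002
```

```bash
python3 -m pendant '[-0.02,0.07,0,0,0,0,0, -0.045,0.14,0,0,0,0,0, -0.065,0.21,0,0,0,0,0, -0.087,0.26,0,0,0,0,0, -0.0887,0.287,0.02,0,0,0,0, -0.0887,0.287,0.05,0,0,0,0, -0.0887,0.287,0.08,0,0,0,0, -0.0887,0.287,0.1,0,0,0,0, -0.0887,0.287,0.1,0,0,0,0, -0.0887,0.287,0.1,0,0,0,0]' >/dev/null
python3 -c "
from h import *
st([.5245,.278,.067],188)"
```

```text
21.43 j [ 0.48  0.52  0.01  1.07 -0.    0.34] p [0.5243 0.2709 0.1058] yaw -172.2 tilt [-0.0028 -0.0016] w 0.0195 F [ 0.4  0.4 -1.1]
shift [-0.0026  0.0141  0.0775]
az -0.001
```

```bash
python3 -m pendant '[-0.0015,0.013,0,0,0,0,0, -0.0015,0.013,0,0,0,0,0, -0.0015,0.013,0.01,0,0,0,0, -0.0015,0.013,0.02,0,0,0,0, -0.0015,0.013,0.03,0,0,0,0, -0.0015,0.013,0.035,0,0,0,0, -0.0015,0.013,0.035,0,0,0,0, -0.0015,0.013,0.035,0,0,0,0, -0.0015,0.013,0.035,0,0,0,0, -0.0015,0.013,0.035,0,0,0,0]' >/dev/null
python3 -c "
from h import *
st([.5245,.278,.0665],188)"
```

```text
22.27 j [ 0.49  0.54  0.    1.03 -0.    0.35] p [0.5252 0.2786 0.0898] yaw -172.1 tilt [0.0005 0.0002] w 0.0196 F [-0.2  1.1 -0.5]
shift [ 0.0017 -0.0011  0.0466]
az -0.0008
```

```bash
python3 -m pendant '[0.001,-0.001,0.008,0,0,0,0, 0.001,-0.001,0.014,0,0,0,0, 0.001,-0.001,0.019,0,0,0,0, 0.001,-0.001,0.024,0,0,0,0, 0.001,-0.001,0.029,0,0,0,0, 0.001,-0.001,0.034,0,0,0,0, 0.001,-0.001,0.038,0,0,0,0, 0.001,-0.001,0.042,0,0,0,0, 0.001,-0.001,0.042,0,0,0,0, 0.001,-0.001,0.042,0,0,0,0]'
python3 -c "
from h import *
st([.5245,.278,.061],188)"
```

```text
clock: 23.1
eef_pos: [0.5247, 0.2784, 0.0685]
tool_rot: [-0.069, 0.998, 0.0, 0.0]
ft_force: [-0.0, 2.4, -1.8]
grip_width: 0.0193
grasp_force: 58.9
23.1 j [ 0.49  0.56 -0.02  0.99  0.    0.35] p [0.5247 0.2784 0.0685] yaw -172.1 tilt [0.0001 0.0007] w 0.0193 F [-0.   2.4 -1.8]
shift [ 0.0005 -0.0007  0.0149]
az -0.0007
```

```bash
python3 -m pendant '[0,0,0.003,0,0,0,0, 0,0,0.006,0,0,0,0, 0,0,0.009,0,0,0,0, 0,0,0.012,0,0,0,0, 0,0,0.015,0,0,0,0, 0,0,0.017,0,0,0,0, 0,0,0.018,0,0,0,0, 0,0,0.018,0,0,0,0, 0,0,0.018,0,0,0,0, 0,0,0.018,0,0,0,0]'
python3 -c "
from h import *
st([.5245,.278,.061],188)"
```

```text
clock: 23.93
eef_pos: [0.525, 0.2784, 0.061]
tool_rot: [-0.069, 0.998, 0.0, 0.001]
ft_force: [-1.3, 1.5, 7.5]
grip_width: 0.0195
grasp_force: 59.8
23.93 j [ 0.49  0.57 -0.03  0.97  0.    0.35] p [0.525  0.2784 0.061 ] yaw -172.1 tilt [0.0015 0.001 ] w 0.0195 F [-1.3  1.5  7.5]
shift [ 0.0012 -0.0007 -0.0001]
az -0.0007
```

Orange is home. I release, rise, and check the two remaining discs.

```bash
python3 -m pendant '[0,0,-0.003,0,0,0,0, 0,0,-0.003,0,0,0,0.4, 0,0,-0.003,0,0,0,0.4, 0,0,-0.003,0,0,0,0.4, 0,0,-0.003,0,0,0,0.4, 0,0,-0.05,0,0,0,0.4, 0,0,-0.1,0,0,0,0.4, 0,0,-0.17,0,0,0,0.4, 0,0,-0.22,0,0,0,0.4, 0,0,-0.22,0,0,0,0.4]' >/dev/null
cat > d.py <<'E'
from h import *
t=snap('top','tt')
for k,p in dict(red=(.565,-.301),buff=(.430,-.292)).items():
    try:
        u,v=map(int,np.round(proj(t,[*p,.019])));e,ax=hull(t,k,(u-22,v-22,u+23,v+23));q=at(t,*e,.019)[:2];print(k,q.round(4),ax,line(t,k,q,.019,.015,.023))
    except Exception as x: print(k,x)
E
python3 d.py; python3 -c "
from h import *
st([.4305,-.2923,.15],107.5)"
```

```text
red [ 0.5651 -0.3005] (17.4, 18.5) (-67.9, 91)
buff [ 0.4305 -0.2923] (18.1, 19.1) (-57.2, 51)
24.82 j [ 0.49  0.47  0.12  1.21 -0.    0.35] p [0.5266 0.2788 0.1732] yaw -172.1 tilt [0.0065 0.0029] w 0.0344 F [ 0.2 -0.7 -0.4]
shift [ 0.3469 -1.1053  0.0417]
az 0.4464
```

```bash
python3 -m pendant '[0.02,-0.07,0,0,0,0.035,0.5, 0.045,-0.145,0,0,0,0.07,0.5, 0.07,-0.22,0,0,0,0.105,0.5, 0.09,-0.29,0,0,0,0.14,0.5, 0.115,-0.365,0,0,0,0.175,0.5, 0.14,-0.44,0,0,0,0.21,0.5, 0.16,-0.51,0,0,0,0.245,0.5, 0.185,-0.585,0,0,0,0.28,0.5, 0.21,-0.65,0,0,0,0.315,0.5, 0.21,-0.65,0,0,0,0.35,0.5]' >/dev/null
python3 -c "
from h import *
st([.4305,-.2923,.13],107.5)"
```

```text
25.65 j [-0.13  0.24 -0.24  1.1  -0.    0.84] p [ 0.4624 -0.0635  0.1681] yaw 124.1 tilt [-0.004  -0.0024] w 0.0429 F [-0.8  0.  -0.6]
shift [-0.3431 -0.3091  0.0776]
az 0.0923
```

```bash
python3 -m pendant '[-0.05,-0.045,0,0,0,0.03,0.5, -0.1,-0.09,0,0,0,0.06,0.5, -0.15,-0.135,0,0,0,0.09,0.5, -0.2,-0.18,0,0,0,0.09,0.5, -0.25,-0.225,0.02,0,0,0.09,0.5, -0.3,-0.27,0.04,0,0,0.09,0.5, -0.343,-0.309,0.08,0,0,0.09,0.5, -0.343,-0.309,0.14,0,0,0.09,0.5, -0.343,-0.309,0.18,0,0,0.09,0.5, -0.343,-0.309,0.18,0,0,0.09,0.5]' >/dev/null
python3 -c "
from h import *
st([.4305,-.2923,.047],107.5)"
```

```text
26.48 j [-0.58  0.44 -0.23  0.92 -0.    0.66] p [ 0.4318 -0.2855  0.0738] yaw 108.6 tilt [-0.0101  0.0064] w 0.0426 F [-0.4 -0.2 -0.4]
shift [-0.0125 -0.0064  0.0536]
az 0.0059
```

```bash
python3 -m pendant '[-0.012,-0.003,0,0,0,0.005,0.5, -0.012,-0.003,0,0,0,0.005,0.5, -0.012,-0.003,0.01,0,0,0.005,0.5, -0.012,-0.003,0.02,0,0,0.005,0.5, -0.012,-0.003,0.02,0,0,0.005,0.5, -0.012,-0.003,0.02,0,0,0.005,0.5, -0.012,-0.003,0.02,0,0,0.005,0.5, -0.012,-0.003,0.02,0,0,0.005,0.5, -0.012,-0.003,0.02,0,0,0.005,0.5, -0.012,-0.003,0.02,0,0,0.005,0.5]' >/dev/null
python3 -c "
from h import *
st([.4305,-.2923,.047],107.5)"
```

```text
27.32 j [-0.59  0.45 -0.22  0.9  -0.    0.67] p [ 0.4369 -0.2935  0.0697] yaw 107.8 tilt [ 0.0002 -0.0002] w 0.0425 F [ 0.4  0.3 -0.9]
shift [ 0.0063 -0.0115  0.0455]
az 0.0015
```

```bash
python3 -m pendant '[0.006,-0.0115,0,0,0,0,0.5, 0.006,-0.0115,0.01,0,0,0,0.5, 0.006,-0.0115,0.03,0,0,0,0.5, 0.006,-0.0115,0.045,0,0,0,0.5, 0.006,-0.0115,0.045,0,0,0,0.5, 0.006,-0.0115,0.045,0,0,0,0.5, 0.006,-0.0115,0.045,0,0,0,0.5, 0.006,-0.0115,0.045,0,0,0,0.5, 0.006,-0.0115,0.045,0,0,0,0.5, 0.006,-0.0115,0.045,0,0,0,0.5]' >/dev/null
python3 -c "
from h import *
st([.4305,-.2923,.047],107.5)"
```

```text
28.15 j [-0.6   0.47 -0.26  0.84 -0.    0.66] p [ 0.4307 -0.2925  0.0474] yaw 107.8 tilt [ 0.0006 -0.0004] w 0.043 F [-0.4  1.4  0.6]
shift [ 0.0006 -0.0003  0.0007]
az 0.0015
```

```bash
python3 -m pendant '[0,0,0,0,0,0,0, 0,0,0,0,0,0,0, 0,0,0,0,0,0,0, 0,0,0,0,0,0,0, 0,0,0,0,0,0,0, 0,0,0,0,0,0,0, 0,0,0,0,0,0,0, 0,0,0,0,0,0,0, 0,0,0,0,0,0,0, 0,0,0,0,0,0,0]'
python3 -m pendant '[0,0,-0.03,0,0,0,0, 0,0,-0.08,0,0,0,0, 0,0,-0.14,0,0,0,0, 0,0,-0.2,0,0,0,0, 0,0,-0.22,0,0,0,0, 0,0,-0.22,0,0,0,0, 0,0,-0.22,0,0,0,0, 0,0,-0.22,0,0,0,0, 0,0,-0.22,0,0,0,0, 0,0,-0.22,0,0,0,0]'
python3 -c "
from h import *
st([.5533,.0698,.155],188)"
```

```text
clock: 28.98
eef_pos: [0.4307, -0.2926, 0.0475]
tool_rot: [0.589, 0.808, 0.0, 0.0]
ft_force: [-2.7, 0.4, 6.3]
grip_width: 0.0192
grasp_force: 58.7
clock: 29.82
eef_pos: [0.4295, -0.2917, 0.1552]
tool_rot: [0.589, 0.808, -0.0, -0.002]
ft_force: [0.2, -0.3, -1.7]
grip_width: 0.0195
grasp_force: 58.7
29.82 j [-0.6   0.35 -0.12  1.11  0.    0.66] p [ 0.4295 -0.2917  0.1552] yaw 107.8 tilt [-0.003   0.0021] w 0.0195 F [ 0.2 -0.3 -1.7]
shift [0.613  0.4564 0.0011]
az -0.4457
```

```bash
python3 -m pendant '[0.065,0.05,0,0,0,-0.039,0, 0.13,0.1,0,0,0,-0.078,0, 0.195,0.145,0,0,0,-0.117,0, 0.26,0.195,0,0,0,-0.156,0, 0.325,0.24,0,0,0,-0.195,0, 0.39,0.29,0,0,0,-0.234,0, 0.455,0.34,0,0,0,-0.273,0, 0.52,0.39,0,0,0,-0.312,0, 0.56,0.42,0,0,0,-0.351,0, 0.6,0.447,0,0,0,-0.39,0]' >/dev/null
python3 -m pendant '[0,0,0,0,0,-0.03,0, 0,0,0,0,0,-0.055,0, 0,0,0,0,0,-0.055,0, 0,0,0,0,0,-0.055,0, 0,0,0,0,0,-0.055,0, 0,0,0,0,0,-0.055,0, 0,0,0,0,0,-0.055,0, 0,0,0,0,0,-0.055,0, 0,0,0,0,0,-0.055,0, 0,0,0,0,0,-0.055,0]' >/dev/null
python3 -c "
from h import *
st([.5533,.0698,.09],188)"
```

```text
31.48 j [ 0.11  0.41 -0.02  1.14  0.   -0.03] p [0.5518 0.0613 0.1571] yaw -172.2 tilt [0.0001 0.    ] w 0.0194 F [-0.2 -0.  -1.1]
shift [-0.0053  0.0164  0.1343]
az -0.0009
```

```bash
python3 -m pendant '[-0.005,0.0164,0.02,0,0,0,0, -0.005,0.0164,0.05,0,0,0,0, -0.005,0.0164,0.08,0,0,0,0, -0.005,0.0164,0.11,0,0,0,0, -0.005,0.0164,0.13,0,0,0,0, -0.005,0.0164,0.13,0,0,0,0, -0.005,0.0164,0.13,0,0,0,0, -0.005,0.0164,0.13,0,0,0,0, -0.005,0.0164,0.13,0,0,0,0, -0.005,0.0164,0.13,0,0,0,0]' >/dev/null
python3 -c "
from h import *
st([.5534,.0698,.067],188)"
```

```text
32.32 j [ 0.13  0.47 -0.1   0.99  0.   -0.01] p [0.5539 0.0701 0.0931] yaw -172.1 tilt [0.0021 0.0003] w 0.0193 F [-0.1 -0.1 -0.1]
shift [ 0.0012 -0.0004  0.0521]
az -0.0007
```

```bash
python3 -m pendant '[0.001,0,0.012,0,0,0,0, 0.001,0,0.02,0,0,0,0, 0.001,0,0.025,0,0,0,0, 0.001,0,0.03,0,0,0,0, 0.001,0,0.035,0,0,0,0, 0.001,0,0.04,0,0,0,0, 0.001,0,0.044,0,0,0,0, 0.001,0,0.048,0,0,0,0, 0.001,0,0.048,0,0,0,0, 0.001,0,0.048,0,0,0,0]'
python3 -m pendant '[0,0,0.003,0,0,0,0, 0,0,0.006,0,0,0,0, 0,0,0.009,0,0,0,0, 0,0,0.012,0,0,0,0, 0,0,0.015,0,0,0,0, 0,0,0.016,0,0,0,0, 0,0,0.017,0,0,0,0, 0,0,0.017,0,0,0,0, 0,0,0.017,0,0,0,0, 0,0,0.017,0,0,0,0]'
python3 -c "
from h import *
st([.5534,.0698,.0615],188)"
```

```text
clock: 33.15
eef_pos: [0.5524, 0.0701, 0.0678]
tool_rot: [-0.069, 0.998, 0.0, -0.0]
ft_force: [-0.7, 0.1, -0.9]
grip_width: 0.0192
grasp_force: 58.7
clock: 33.98
eef_pos: [0.5526, 0.0702, 0.0615]
tool_rot: [-0.069, 0.998, 0.0, 0.0]
ft_force: [-5.5, 1.9, 11.5]
grip_width: 0.0197
grasp_force: 60.2
33.98 j [ 0.13  0.51 -0.14  0.92  0.   -0.01] p [0.5526 0.0702 0.0615] yaw -172.1 tilt [0.0009 0.0007] w 0.0197 F [-5.5  1.9 11.5]
shift [-0.0015 -0.0011  0.    ]
az -0.0006
```

Buff is home. I release and turn to red.

```bash
python3 -m pendant '[0,0,-0.003,0,0,0,0, 0,0,-0.003,0,0,0,0.4, 0,0,-0.003,0,0,0,0.4, 0,0,-0.003,0,0,0,0.4, 0,0,-0.003,0,0,0,0.4, 0,0,-0.05,0,0,0,0.4, 0,0,-0.1,0,0,0,0.4, 0,0,-0.17,0,0,0,0.4, 0,0,-0.2,0,0,0,0.4, 0,0,-0.2,0,0,0,0.4]' >/dev/null
python3 -m pendant '[0.05,-0.07,0,0,0,0.035,0.5, 0.05,-0.14,0,0,0,0.07,0.5, 0.05,-0.21,0,0,0,0.105,0.5, 0.05,-0.28,0,0,0,0.14,0.5, 0.05,-0.35,0,0,0,0.175,0.5, 0.05,-0.42,0,0,0,0.21,0.5, 0.05,-0.42,0,0,0,0.245,0.5, 0.05,-0.42,0,0,0,0.28,0.5, 0.05,-0.42,0,0,0,0.315,0.5, 0.05,-0.42,0,0,0,0.35,0.5]' >/dev/null
python3 d.py; python3 -c "
from h import *
st([.5651,-.3005,.13],98)"
```

```text
red max() iterable argument is empty
buff max() iterable argument is empty
35.7 j [-0.25  0.44  0.04  1.16 -0.    0.72] p [ 0.556  -0.142   0.1581] yaw 124.3 tilt [-0.0021  0.0002] w 0.0429 F [-0.6 -0.   0.2]
shift [-0.2722 -0.1635  0.0562]
az 0.1462
```

```bash
python3 - <<'E'
from h import *
s=snap('scene','s9')
for cam in(load('s8'),s):
    u,v=map(int,np.round(proj(cam,[.565,-.301,.019])));e,ax=hull(cam,'red',(u-35,v-30,u+36,v+31));q=at(cam,*e,.019)[:2];print(q.round(4),e,ax,line(cam,'red',q,.019,.015,.023))
E
```

```text
[ 0.5662 -0.2989] (188.27013397216797, 315.42947578430176) (17.1, 24.7) (-77.6, 125)
[ 0.5659 -0.2988] (188.28087997436523, 315.318567276001) (17.6, 24.5) (-77.0, 129)
```

Red hasn't moved: the scene camera gives the same position as before. Approaching it now.

```bash
python3 -m pendant '[-0.05,-0.03,0,0,0,0.03,0.5, -0.1,-0.06,0,0,0,0.06,0.5, -0.15,-0.09,0,0,0,0.09,0.5, -0.2,-0.12,0,0,0,0.12,0.5, -0.24,-0.145,0.02,0,0,0.146,0.5, -0.272,-0.1635,0.05,0,0,0.146,0.5, -0.272,-0.1635,0.1,0,0,0.146,0.5, -0.272,-0.1635,0.13,0,0,0.146,0.5, -0.272,-0.1635,0.13,0,0,0.146,0.5, -0.272,-0.1635,0.13,0,0,0.146,0.5]' >/dev/null
python3 -m pendant '[0,0,0,0,0,0,0.5, 0,0,0,0,0,0,0.5, 0,0,0,0,0,0,0.5, 0,0,0,0,0,0,0.5, 0,0,0,0,0,0,0.5, 0,0,0,0,0,0,0.5, 0,0,0,0,0,0,0.5, 0,0,0,0,0,0,0.5, 0,0,0,0,0,0,0.5, 0,0,0,0,0,0,0.5]' >/dev/null
python3 -c "
from h import *
st([.5651,-.3005,.047],98)"
```

```text
37.42 j [-0.49  0.62  0.16  1.11 -0.    0.93] p [ 0.5673 -0.2999  0.0945] yaw 98.6 tilt [-0.0001  0.0001] w 0.0427 F [-0.3 -0.5 -0.3]
shift [-0.0006 -0.0044  0.095 ]
az 0.0033
```

```bash
python3 -m pendant '[0,-0.0044,0.03,0,0,0.003,0.5, 0,-0.0044,0.06,0,0,0.003,0.5, 0,-0.0044,0.08,0,0,0.003,0.5, 0,-0.0044,0.095,0,0,0.003,0.5, 0,-0.0044,0.095,0,0,0.003,0.5, 0,-0.0044,0.095,0,0,0.003,0, 0,-0.0044,0.095,0,0,0.003,0, 0,-0.0044,0.095,0,0,0.003,0, 0,-0.0044,0.095,0,0,0.003,0, 0,-0.0044,0.095,0,0,0.003,0]'
python3 -m pendant '[0,0,0,0,0,0,0, 0,0,0,0,0,0,0, 0,0,0,0,0,0,0, 0,0,-0.03,0,0,0,0, 0,0,-0.08,0,0,0,0, 0,0,-0.14,0,0,0,0, 0,0,-0.2,0,0,0,0, 0,0,-0.22,0,0,0,0, 0,0,-0.22,0,0,0,0, 0,0,-0.22,0,0,0,0]'
python3 -c "
from h import *
st([.5436,.1375,.155],188)"
```

```text
clock: 38.25
eef_pos: [0.5656, -0.3005, 0.0478]
tool_rot: [0.656, 0.755, 0.0, 0.001]
ft_force: [-0.6, -0.4, 0.5]
grip_width: 0.0192
grasp_force: 58.7
clock: 39.08
eef_pos: [0.565, -0.3001, 0.1567]
tool_rot: [0.656, 0.755, 0.0, 0.0]
ft_force: [0.1, 0.6, -1.3]
grip_width: 0.0192
grasp_force: 58.7
39.08 j [-0.49  0.57  0.24  1.24  0.    0.94] p [ 0.565  -0.3001  0.1567] yaw 98.1 tilt [ 0.0001 -0.    ] w 0.0192 F [ 0.1  0.6 -1.3]
shift [0.8726 0.0802 0.0033]
az -0.4997
```

```bash
python3 -m pendant '[0.07,-0.01,0,0,0,-0.039,0, 0.15,-0.02,0,0,0,-0.078,0, 0.22,-0.02,0,0,0,-0.117,0, 0.3,-0.02,0,0,0,-0.156,0, 0.38,-0.02,0,0,0,-0.195,0, 0.45,0,0,0,0,-0.234,0, 0.53,0.02,0,0,0,-0.273,0, 0.6,0.03,0,0,0,-0.312,0, 0.65,0.04,0,0,0,-0.351,0, 0.65,0.04,0,0,0,-0.39,0]' >/dev/null
python3 -c "
from h import *
st([.5436,.1375,.11],188)"
```

```text
39.92 j [ 0.05  0.38 -0.07  1.12  0.    0.25] p [0.5376 0.0293 0.1542] yaw 169.0 tilt [-0.0051  0.0019] w 0.0194 F [-0.2 -1.4 -1.7]
shift [0.0291 0.2147 0.0887]
az -0.1057
```

```bash
python3 -m pendant '[0.01,0.06,0,0,0,-0.03,0, 0.02,0.12,0,0,0,-0.06,0, 0.03,0.18,0,0,0,-0.1,0, 0.03,0.21,0,0,0,-0.1,0, 0.03,0.21,0,0,0,-0.1,0, 0.03,0.21,0.03,0,0,-0.1,0, 0.03,0.21,0.06,0,0,-0.1,0, 0.03,0.21,0.09,0,0,-0.1,0, 0.03,0.21,0.09,0,0,-0.1,0, 0.03,0.21,0.09,0,0,-0.1,0]' >/dev/null
python3 -m pendant '[0,0,0,0,0,0,0, 0,0,0,0,0,0,0, 0,0,0,0,0,0,0, 0,0,0,0,0,0,0, 0,0,0,0,0,0,0, 0,0,0,0,0,0,0, 0,0,0,0,0,0,0, 0,0,0,0,0,0,0, 0,0,0,0,0,0,0, 0,0,0,0,0,0,0]' >/dev/null
python3 -c "
from h import *
st([.5434,.1375,.09],188)"
```

```text
41.58 j [ 0.23  0.46 -0.07  1.04  0.    0.13] p [0.5461 0.1303 0.112 ] yaw -173.7 tilt [-0.  0.] w 0.0194 F [ 0.6  0.3 -1.1]
shift [0.0038 0.0149 0.0441]
az -0.0097
```

```bash
python3 -m pendant '[0.0038,0.0149,0.01,0,0,-0.0095,0, 0.0038,0.0149,0.02,0,0,-0.0095,0, 0.0038,0.0149,0.03,0,0,-0.0095,0, 0.0038,0.0149,0.04,0,0,-0.0095,0, 0.0038,0.0149,0.04,0,0,-0.0095,0, 0.0038,0.0149,0.04,0,0,-0.0095,0, 0.0038,0.0149,0.04,0,0,-0.0095,0, 0.0038,0.0149,0.04,0,0,-0.0095,0, 0.0038,0.0149,0.04,0,0,-0.0095,0, 0.0038,0.0149,0.04,0,0,-0.0095,0]' >/dev/null
python3 -c "
from h import *
st([.5434,.1375,.067],188)"
```

```text
42.42 j [ 0.25  0.48 -0.1   1.    0.    0.11] p [0.5436 0.1374 0.0923] yaw -172.1 tilt [0.0005 0.0002] w 0.0197 F [-0.2  0.6 -0.7]
shift [0.0005 0.0002 0.0507]
az -0.0003
```

```bash
python3 -m pendant '[0.001,0,0.012,0,0,0,0, 0.001,0,0.02,0,0,0,0, 0.001,0,0.025,0,0,0,0, 0.001,0,0.03,0,0,0,0, 0.001,0,0.035,0,0,0,0, 0.001,0,0.04,0,0,0,0, 0.001,0,0.044,0,0,0,0, 0.001,0,0.047,0,0,0,0, 0.001,0,0.047,0,0,0,0, 0.001,0,0.047,0,0,0,0]'
python3 -m pendant '[0,0,0.003,0,0,0,0, 0,0,0.006,0,0,0,0, 0,0,0.009,0,0,0,0, 0,0,0.012,0,0,0,0, 0,0,0.015,0,0,0,0, 0,0,0.016,0,0,0,0, 0,0,0.016,0,0,0,0, 0,0,0.016,0,0,0,0, 0,0,0.016,0,0,0,0, 0,0,0.016,0,0,0,0]'
python3 -c "
from h import *
st([.5434,.1375,.0618],188)"
```

```text
clock: 43.25
eef_pos: [0.5427, 0.1378, 0.0683]
tool_rot: [-0.07, 0.998, 0.0, -0.0]
ft_force: [-1.1, 2.6, -2.7]
grip_width: 0.0194
grasp_force: 58.9
clock: 44.08
eef_pos: [0.5427, 0.138, 0.0618]
tool_rot: [-0.07, 0.998, 0.001, 0.0]
ft_force: [-5.0, 3.1, 8.4]
grip_width: 0.0195
grasp_force: 60.1
44.08 j [ 0.25  0.51 -0.13  0.93  0.    0.11] p [0.5427 0.138  0.0618] yaw -172.0 tilt [0.0003 0.0012] w 0.0195 F [-5.   3.1  8.4]
shift [-0.0012 -0.0011 -0.0001]
az -0.0001
```

All four discs are home. I release, rise, and look at covers, pin and the surroundings.

```bash
python3 -m pendant '[0,0,-0.003,0,0,0,0, 0,0,-0.003,0,0,0,0.4, 0,0,-0.003,0,0,0,0.4, 0,0,-0.003,0,0,0,0.4, 0,0,-0.003,0,0,0,0.4, 0,0,-0.05,0,0,0,0.4, 0,0,-0.1,0,0,0,0.4, 0,0,-0.17,0,0,0,0.4, 0,0,-0.22,0,0,0,0, 0,0,-0.22,0,0,0,0]' >/dev/null
python3 -m pendant '[0.06,0,0,0,0,0,0, 0.12,0,0,0,0,0,0, 0.18,0,-0.03,0,0,0,0, 0.24,0,-0.06,0,0,0,0, 0.3,0,-0.08,0,0,0,0, 0.3,0,-0.08,0,0,0,0, 0.3,0,-0.08,0,0,0,0, 0.3,0,-0.08,0,0,0,0, 0.3,0,-0.08,0,0,0,0, 0.3,0,-0.08,0,0,0,0]' >/dev/null
cat > cov.py <<'E'
from h import *
C=np.array([.5389,.17375]);a=np.radians(7.83);X=np.array([np.cos(a),np.sin(a)]);Y=np.array([-X[1],X[0]])
def cp(side,th,d,h=.040,dy=0): # point d in front of the hinge when shut, h above it
    x=-d*np.cos(th)+h*np.sin(th);z=d*np.sin(th)+h*np.cos(th)
    return np.array([*(C+X*(.042+x)+Y*(side*.071+dy)),z+.018])
E
python3 - <<'E'
from cov import *
st()
t0=load('top0')
c=snap('scene','s10',(270,180,450,300),4.4)
for sd in(1,-1):
  for th in(1.57,1.7,1.82,1.95):
    f=[cp(sd,th,.088,dy=k) for k in(-.069,.069)]
    print(sd,th,'top crop a',[np.round((np.array(proj(t0,p))-189.5)*5) for p in f],'scene crop',[np.round((np.array(proj(c,p))-[269.5,179.5])*4.4) for p in f])
print('box front top',at(t0,278,150,.12),at(t0,278,158,.0))
E
```

```text
45.75 j [ 0.29  0.1  -0.3   1.18 -0.    0.15] p [0.3951 0.1166 0.2099] yaw -172.1 tilt [-0.0008 -0.0004] w 0.0005 F [-0.1  0.5 -0.6]
1 1.57 top crop a [array([298., 108.]), array([ 26., 147.])] scene crop [array([574., 189.]), array([749.,  99.])]
1 1.7 top crop a [array([297.,  88.]), array([ 27., 127.])] scene crop [array([589., 208.]), array([763., 117.])]
1 1.82 top crop a [array([297.,  72.]), array([ 28., 110.])] scene crop [array([601., 228.]), array([775., 135.])]
1 1.95 top crop a [array([297.,  57.]), array([30., 95.])] scene crop [array([613., 250.]), array([786., 155.])]
-1 1.57 top crop a [array([578.,  68.]), array([306., 107.])] scene crop [array([370., 294.]), array([569., 192.])]
-1 1.7 top crop a [array([575.,  49.]), array([305.,  87.])] scene crop [array([385., 315.]), array([584., 211.])]
-1 1.82 top crop a [array([573.,  33.]), array([304.,  71.])] scene crop [array([398., 336.]), array([596., 230.])]
-1 1.95 top crop a [array([571.,  18.]), array([304.,  56.])] scene crop [array([410., 360.]), array([607., 252.])]
box front top [0.77214368 0.11323719 0.12      ] [0.78226322 0.12360328 0.        ]
```

View pics/s10.png

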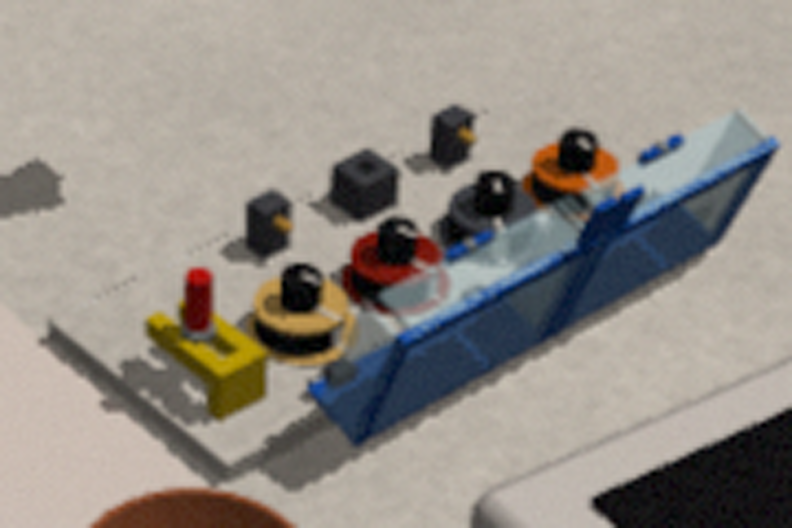

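The scene crop shows the pin upright in the yellow notch at (198,300), and all four discs level and seated. Both covers are open at about 1.86 rad. Next I go over and behind the left cover with closed fingers.

```bash
python3 - <<'E'
from cov import *
for sd in(1,-1):
    p=[*(C+X*(.042+.088)+Y*sd*.071),.19];print(sd,np.round(p,4),np.hypot(*p[:2]))
st([*(C+X*(.042+.088)+Y*.071),.19],187.83)
# tool-frame tip path for sweep: rows relative to entry (x=.088, tip z=.07)
for th in(1.75,1.65,1.55,1.45,1.35,1.25,1.15,1.05,.95,.85,.75,.65,.55,.45,.35,.25,.18,.1,.05,0):
    x=-.072*np.cos(th)+.04*np.sin(th)+.011*np.sin(th);z=.072*np.sin(th)+.04*np.cos(th)+.018
    print(th,'tx',round((.088-x)/.5,3),'tz',round((.07-z)/.5,3))
E
```

```text
1 [0.658  0.2618 0.19  ] 0.7081826228048271
-1 [0.6774 0.1211 0.19  ] 0.6881046592915989
45.8 j [ 0.29  0.1  -0.3   1.18 -0.    0.15] p [0.395  0.1166 0.2099] yaw -172.1 tilt [-0.001  -0.0004] w -0.0003 F [-1.1  0.1 -0.5]
shift [-0.5612  0.2149  0.0391]
az 0.0006
1.75 tx 0.05 tz -0.023
1.65 tx 0.063 tz -0.033
1.55 tx 0.077 tz -0.042
1.45 tx 0.092 tz -0.049
1.35 tx 0.108 tz -0.054
1.25 tx 0.125 tz -0.058
1.15 tx 0.142 tz -0.06
1.05 tx 0.159 tz -0.061
0.95 tx 0.177 tz -0.06
0.85 tx 0.194 tz -0.057
0.75 tx 0.212 tz -0.053
0.65 tx 0.229 tz -0.047
0.55 tx 0.245 tz -0.039
0.45 tx 0.261 tz -0.031
0.35 tx 0.276 tz -0.021
0.25 tx 0.29 tz -0.009
0.18 tx 0.299 tz -0.0
0.1 tx 0.309 tz 0.01
0.05 tx 0.315 tz 0.017
0 tx 0.32 tz 0.024
```

```bash
python3 -m pendant '[-0.07,0.027,0,0,0,0,0, -0.14,0.054,0,0,0,0,0, -0.21,0.08,0,0,0,0,0, -0.28,0.107,0,0,0,0,0, -0.35,0.134,0,0,0,0,0, -0.42,0.16,0,0,0,0,0, -0.49,0.188,0.01,0,0,0,0, -0.561,0.215,0.03,0,0,0,0, -0.561,0.215,0.03,0,0,0,0, -0.561,0.215,0.03,0,0,0,0]' >/dev/null
python3 -m pendant '[0,0,0,0,0,0,0, 0,0,0,0,0,0,0, 0,0,0,0,0,0,0, 0,0,0,0,0,0,0, 0,0,0,0,0,0,0, 0,0,0,0,0,0,0, 0,0,0,0,0,0,0, 0,0,0,0,0,0,0, 0,0,0,0,0,0,0, 0,0,0,0,0,0,0]' >/dev/null
python3 - <<'E'
from cov import *
st([*(C+X*(.042+.088)+Y*.071),.095],187.83)
E
```

```text
47.47 j [0.38 0.7  0.57 1.44 0.   0.24] p [0.6572 0.2619 0.1955] yaw -172.0 tilt [-0.0001 -0.    ] w -0.0002 F [ 0.5 -0.1  0.3]
shift [-0.0016 -0.0005  0.201 ]
az 0.0007
```

Positioned behind the cover. I descend and check for contact.

```bash
python3 -m pendant '[-0.002,0,0.03,0,0,0,0, -0.002,0,0.06,0,0,0,0, -0.002,0,0.09,0,0,0,0, -0.002,0,0.12,0,0,0,0, -0.002,0,0.15,0,0,0,0, -0.002,0,0.18,0,0,0,0, -0.002,0,0.2,0,0,0,0, -0.002,0,0.2,0,0,0,0, -0.002,0,0.2,0,0,0,0, -0.002,0,0.2,0,0,0,0]'
python3 - <<'E'
from cov import *
st([*(C+X*(.042+.088)+Y*.071),.095],187.83)
E
```

```text
clock: 48.3
eef_pos: [0.6589, 0.2623, 0.0965]
tool_rot: [-0.069, 0.998, 0.0, 0.001]
ft_force: [-1.1, 0.4, 0.3]
grip_width: 0.0001
grasp_force: 0.0
48.3 j [ 0.38  0.75  0.41  1.23 -0.    0.24] p [0.6589 0.2623 0.0965] yaw -172.0 tilt [0.0014 0.0006] w 0.0001 F [-1.1  0.4  0.3]
shift [ 0.0019 -0.0008  0.0031]
az 0.0007
```

```bash
python3 -m pendant '[0.05,0,-0.023,0,0,0,0, 0.063,0,-0.033,0,0,0,0, 0.077,0,-0.042,0,0,0,0, 0.092,0,-0.049,0,0,0,0, 0.108,0,-0.054,0,0,0,0, 0.125,0,-0.058,0,0,0,0, 0.142,0,-0.06,0,0,0,0, 0.159,0,-0.061,0,0,0,0, 0.177,0,-0.06,0,0,0,0, 0.194,0,-0.057,0,0,0,0]'
python3 - <<'E'
from cov import *
st()
c=snap('scene','s11')
t=snap('top','t11')
E
```

```text
clock: 49.13
eef_pos: [0.5624, 0.2489, 0.1255]
tool_rot: [-0.069, 0.998, 0.001, 0.001]
ft_force: [-0.0, -0.3, 2.4]
grip_width: -0.0
grasp_force: 0.8
49.13 j [0.42 0.54 0.11 1.13 0.   0.28] p [0.5624 0.2489 0.1255] yaw -172.0 tilt [0.0027 0.0013] w -0.0 F [-0.  -0.3  2.4]
```

The upward force of 2.4 N shows the cover is riding under the fingertips. I continue down.

```bash
python3 -m pendant '[0.018,0,0.004,0,0,0,0, 0.035,0,0.01,0,0,0,0, 0.051,0,0.018,0,0,0,0, 0.067,0,0.026,0,0,0,0, 0.082,0,0.036,0,0,0,0, 0.096,0,0.048,0,0,0,0, 0.105,0,0.057,0,0,0,0, 0.115,0,0.067,0,0,0,0, 0.121,0,0.072,0,0,0,0, 0.121,0,0.074,0,0,0,0]'
python3 - <<'E'
from cov import *
st([*cp(1,0,.072)[:2],.083],187.83)
E
```

```text
clock: 50.07
eef_pos: [0.502, 0.2403, 0.0869]
tool_rot: [-0.069, 0.998, 0.0, -0.0]
ft_force: [-1.1, -0.1, 1.4]
grip_width: -0.0
grasp_force: 0.6
50.07 j [ 0.45  0.48 -0.11  0.98  0.    0.31] p [0.502  0.2403 0.0869] yaw -172.0 tilt [-0.0003  0.0001] w -0.0 F [-1.1 -0.1  1.4]
shift [0.005  0.0002 0.0079]
az 0.0007
```

Now press: down 4 mm to nominal shut, then a little beyond.

```bash
python3 -m pendant '[0.005,0,0.003,0,0,0,0, 0.005,0,0.006,0,0,0,0, 0.005,0,0.009,0,0,0,0, 0.005,0,0.012,0,0,0,0, 0.005,0,0.014,0,0,0,0, 0.005,0,0.016,0,0,0,0, 0.005,0,0.018,0,0,0,0, 0.005,0,0.018,0,0,0,0, 0.005,0,0.018,0,0,0,0, 0.005,0,0.018,0,0,0,0]'
python3 - <<'E'
from cov import *
st([*cp(1,0,.072)[:2],.083],187.83)
E
```

```text
clock: 50.9
eef_pos: [0.499, 0.2398, 0.0824]
tool_rot: [-0.069, 0.998, 0.0, 0.0]
ft_force: [-10.6, -3.8, 29.5]
grip_width: -0.0002
grasp_force: 14.6
50.9 j [ 0.45  0.48 -0.13  0.96  0.    0.31] p [0.499  0.2398 0.0824] yaw -172.0 tilt [0.0003 0.0007] w -0.0002 F [-10.6  -3.8  29.5]
shift [-0.0011  0.0004 -0.0012]
az 0.0007
```

```bash
python3 -m pendant '[0,0,-0.02,0,0,0,0, 0,0,-0.04,0,0,0,0, 0,0,-0.08,0,0,0,0, 0,0,-0.14,0,0,0,0, 0,0,-0.2,0,0,0,0, 0,0,-0.22,0,0,0,0, 0,0,-0.22,0,0,0,0, 0,0,-0.22,0,0,0,0, 0,0,-0.22,0,0,0,0, 0,0,-0.22,0,0,0,0]' >/dev/null
python3 - <<'E'
from cov import *
st([*(C+X*(.042+.088)-Y*.071),.19],187.83)
E
```

```text
51.73 j [ 0.45  0.39  0.02  1.21 -0.    0.31] p [0.4987 0.2393 0.1859] yaw -172.0 tilt [-0.0037 -0.0018] w 0.0002 F [-0.8  0.6 -1. ]
shift [-0.3211 -0.2837 -0.0092]
az 0.0007
```

```bash
python3 -m pendant '[-0.05,-0.05,-0.01,0,0,0,0, -0.1,-0.1,-0.01,0,0,0,0, -0.15,-0.15,-0.01,0,0,0,0, -0.2,-0.2,-0.01,0,0,0,0, -0.25,-0.25,-0.01,0,0,0,0, -0.3,-0.284,-0.01,0,0,0,0, -0.321,-0.284,-0.01,0,0,0,0, -0.321,-0.284,-0.01,0,0,0,0, -0.321,-0.284,-0.01,0,0,0,0, -0.321,-0.284,-0.01,0,0,0,0]' >/dev/null
python3 -m pendant '[0,0,0,0,0,0,0, 0,0,0,0,0,0,0, 0,0,0,0,0,0,0, 0,0,0,0,0,0,0, 0,0,0,0,0,0,0, 0,0,0,0,0,0,0, 0,0,0,0,0,0,0, 0,0,0,0,0,0,0, 0,0,0,0,0,0,0, 0,0,0,0,0,0,0]' >/dev/null
python3 - <<'E'
from cov import *
st([*(C+X*(.042+.088)-Y*.071),.095],187.83)
E
```

```text
53.4 j [0.18 0.66 0.49 1.4  0.   0.04] p [0.6784 0.1214 0.193 ] yaw -172.0 tilt [-0.0001 -0.    ] w -0.0003 F [0.6 0.3 0.5]
shift [ 0.0022 -0.0003  0.196 ]
az 0.0007
```

```bash
python3 -m pendant '[0.002,0,0.03,0,0,0,0, 0.002,0,0.06,0,0,0,0, 0.002,0,0.09,0,0,0,0, 0.002,0,0.12,0,0,0,0, 0.002,0,0.15,0,0,0,0, 0.002,0,0.18,0,0,0,0, 0.002,0,0.196,0,0,0,0, 0.002,0,0.196,0,0,0,0, 0.002,0,0.196,0,0,0,0, 0.002,0,0.196,0,0,0,0]'
python3 -m pendant '[0.05,0,-0.023,0,0,0,0, 0.063,0,-0.033,0,0,0,0, 0.077,0,-0.042,0,0,0,0, 0.092,0,-0.049,0,0,0,0, 0.108,0,-0.054,0,0,0,0, 0.125,0,-0.058,0,0,0,0, 0.142,0,-0.06,0,0,0,0, 0.159,0,-0.061,0,0,0,0, 0.177,0,-0.06,0,0,0,0, 0.194,0,-0.057,0,0,0,0]'
python3 -c "
from cov import *
st([*cp(-1,0,.072)[:2],.083])"
```

```text
clock: 54.23
eef_pos: [0.6782, 0.1215, 0.0962]
tool_rot: [-0.069, 0.998, 0.0, 0.001]
ft_force: [0.5, 0.6, -0.2]
grip_width: -0.0003
grasp_force: 0.0
clock: 55.07
eef_pos: [0.5817, 0.108, 0.1249]
tool_rot: [-0.069, 0.998, 0.0, 0.001]
ft_force: [0.1, 0.8, 2.7]
grip_width: 0.0001
grasp_force: 0.8
55.07 j [0.18 0.5  0.04 1.1  0.   0.04] p [0.5817 0.108  0.1249] yaw -172.0 tilt [0.0028 0.0005] w 0.0001 F [0.1 0.8 2.7]
shift [1.27e-01 1.00e-04 8.34e-02]
```

```bash
python3 -m pendant '[0.018,0,0.004,0,0,0,0, 0.035,0,0.01,0,0,0,0, 0.051,0,0.018,0,0,0,0, 0.067,0,0.026,0,0,0,0, 0.082,0,0.036,0,0,0,0, 0.096,0,0.048,0,0,0,0, 0.105,0,0.057,0,0,0,0, 0.115,0,0.067,0,0,0,0, 0.121,0,0.072,0,0,0,0, 0.121,0,0.074,0,0,0,0]'
python3 -m pendant '[0.004,0,0.003,0,0,0,0, 0.004,0,0.006,0,0,0,0, 0.004,0,0.009,0,0,0,0, 0.004,0,0.012,0,0,0,0, 0.004,0,0.014,0,0,0,0, 0.004,0,0.016,0,0,0,0, 0.004,0,0.017,0,0,0,0, 0.004,0,0.017,0,0,0,0, 0.004,0,0.017,0,0,0,0, 0.004,0,0.017,0,0,0,0]'
python3 -c "
from cov import *
st([*cp(-1,0,.072)[:2],.083])"
```

```text
clock: 55.9
eef_pos: [0.5208, 0.0995, 0.0864]
tool_rot: [-0.069, 0.998, -0.0, -0.0]
ft_force: [-0.5, -0.9, -0.8]
grip_width: -0.0002
grasp_force: 0.0
clock: 56.73
eef_pos: [0.5187, 0.0991, 0.0824]
tool_rot: [-0.069, 0.998, 0.0, 0.0]
ft_force: [-13.3, -2.4, 31.7]
grip_width: -0.0002
grasp_force: 15.8
56.73 j [ 0.19  0.44 -0.2   0.94  0.    0.05] p [0.5187 0.0991 0.0824] yaw -172.0 tilt [0.0004 0.0002] w -0.0002 F [-13.3  -2.4  31.7]
shift [-0.0004  0.0003 -0.0013]
```

Both are pressed to the stop. I retreat up and toward the robot, then look one last time.

```bash
python3 -m pendant '[0,0,-0.02,0,0,0,0, 0,0,-0.04,0,0,0,0, 0,0,-0.08,0,0,0,0, 0,0,-0.14,0,0,0,0, 0,0,-0.2,0,0,0,0, 0,0,-0.26,0,0,0,0, 0.06,0,-0.28,0,0,0,0, 0.12,0,-0.3,0,0,0,0, 0.18,0,-0.3,0,0,0,0, 0.22,0,-0.3,0,0,0,0]' >/dev/null
python3 -m pendant '[0.02,0,0,0,0,0,0, 0.03,0,0,0,0,0,0, 0.03,0,0,0,0,0,0, 0.03,0,0,0,0,0,0, 0.03,0,0,0,0,0,0, 0.03,0,0,0,0,0,0, 0.03,0,0,0,0,0,0, 0.03,0,0,0,0,0,0, 0.03,0,0,0,0,0,0, 0.03,0,0,0,0,0,0]'
python3 -c "
from h import *
c=snap('scene','s12',(70,180,470,400),2)"
```

```text
clock: 58.4
eef_pos: [0.3958, 0.082, 0.2279]
tool_rot: [-0.069, 0.998, -0.0, -0.0]
ft_force: [-0.0, -0.0, 0.3]
grip_width: -0.0001
grasp_force: 0.0
```

View pics/s12.png

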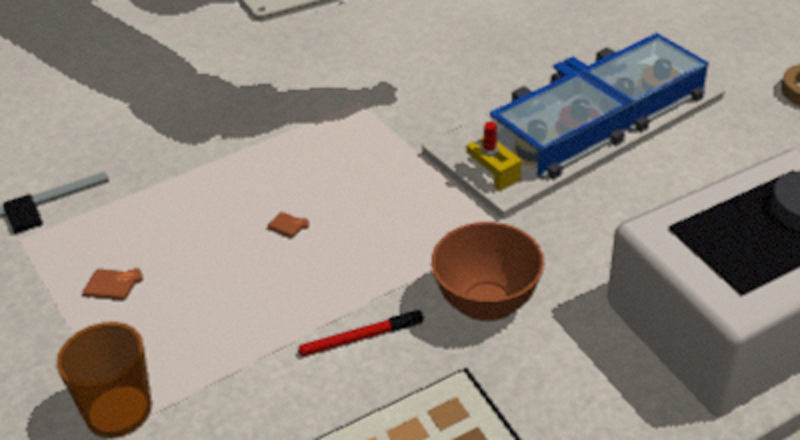

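The covers lie shut and level from (515,110) to (680,60), the pin stands in the notch at (490,137), and the sherds and tools are in place.

```bash
python3 -c "
from workcell import bot
print(bot.job_done())"
```

```text
the job is handed in; nothing more can be done
None
```

The job is handed in after about 58 s of robot time: the pin is parked upright in the yellow notch, all four discs are home on their own spindles, both covers stayed shut after I backed off, and the bystanders I could see in the last picture were not moved.

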